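Turn the beaker over onto the drying board

ROBOT

A 6-joint arm with a two-finger parallel gripper is mounted at the origin on a cart in front of the work surface, level with it; the furniture and walls round the work are solid. World frame = base frame: x ahead of the robot, y to its left, z up, the work surface at z = 0. Lengths are in mm, angles in rad, forces in N, time in s.
With the tool pointing down it reaches from about 275 to 750 mm from the base axis. Payload 10.2 kg.
Tool frame: the origin (TCP) lies at the very end of the fingers, on their centre line; the grasp point (between the pads) lies 19 mm behind it; z points along the fingers, y is the line along which they close (so a half turn about z gives the same grasp; the last joint's range is limited). The gripper opens to 85 mm and grips with 20 to 120 N. Pads are 22 mm wide; open, the fingers measure 114 mm over their backs; the gripper's body (76 mm by 85 mm) begins 54 mm behind the grasp point. The pads swing forward as they close: fully open they stand 13 mm farther back than shut.
Start: joints at [-1.51, 0.313, 1.498, -0, 1.331, -0.223], TCP at [146.99, -504.009, 207.894] pointing down, gripper open.
Joint ranges: [-2.94, 2.94], [-0.97, 2.17], [0.19, 2.56], [-1.23, 4.37], [0.02, 3.11], [-2.88, 2.88]. Speed limits (rad/s): [2.39, 2.39, 3.01, 3.14, 3.14, 3.14].

INTERFACE

Orientations are given as a unit quaternion [w, x, y, z].
In Python, from rig import ctrl, vision gives the robot as it stands. The module is installed in compiled form; this text tells all that it offers.
- The arm moves only by the tool play_rows, never from a script. Its arguments are lists of equal length, an entry for each row: "translation": the shift along the tool's x, y, z in m, a list of three; "rotation": the turn, a rotation vector about the tool's x, y, z in rad, a list of three; "gripper": the gripper's target within -1 to 1 (shut at 1, half-way at 0, fully open at -1). A call has 1 to 10 rows; each row is the pose to reach, as a shift and turn from the pose commanded when the call began, along the tool's axes at that moment; what a row does not reach only later rows make up. A row lasts 1/8 s, in which the tool goes at most 62.5 mm and 10.7 degrees, less where a joint would pass 70% of its speed; a pose out of reach is approached as far as the arm can. A call with a gripper value outside its range is refused whole. The fingers move at their own pace and stop on an object; "force" is the grip in N (left out, the last holds). Time passes only in rows, so rows that repeat a pose let the fingers close. It gives the time, the measured TCP pose, the force, the opening and the grip force at its end, in the units of the state.
- ctrl.sense(): the state, without advancing time (a new reading comes with each control period).
- vision.capture(name): name is "scene" or "side" or "wrist"; returns a dict with "pixels" (480x640x3 uint8, red, green, blue), "vfov" (degrees; the focal length in pixels is half the picture's height over the tangent of half this angle, whatever the lens; pixels are square), "cx", "cy" (the principal point, pixels), "rvec" (rotation vector, rad) and "tvec" (3), from world to camera coordinates, as OpenCV has them; the wrist camera has in their place "mount" (4x4, takes a point from camera to tool coordinates, whose origin is the TCP and whose axes are the flange's). Camera axes: x right, y down, z forward; pixel columns grow to the right and rows downward; lengths in mm; the calibration is good to about 2 mm. A picture is of the moment at which its call begins: read the wrist's pose just before it. There is no depth.
- ctrl.finish_job(): hands the job in; it is judged then, once.
The state is a dict: "time_s": time; "joints": joint angles; "dq": joint speeds; "tau": joint torques, N m; "eef_pos": TCP position; "ee_rot": TCP orientation; "force": force on the tool from outside, world axes, zero at the start; "wrist_torque": the same for the moment, N m; "grip_width": opening from 0.0 (shut) to 1.0 (fully open); "grip_force": force on a finger pad.
Only numpy, scipy, OpenCV 4.12 (cv2) and the standard library are available. Lean on these libraries where they do the work, as an engineer would, in place of code of your own. Each camera call takes 0.05 s, during which the arm holds its last target. There are 200 camera calls.

TASK

Make room on the drying board first: push the row of three blue cartons along as one straight block, without lifting them off the board, until they stand tight together against the end stop. Then lay the steel beaker on its side in the cradle and let go of it, take it again, and stand it mouth-down, centred on the blue ring on the board. Set the beaker down gently, and leave the other things on the worktop where they are.

Things in the scene. Friction and masses are not known exactly. Their poses are not given: they have to be found in the camera images.
- steel_beaker: bare steel beaker, a straight cylinder open at one end: outside diameter 56 mm, height 85 mm, wall 3 mm, floor 4 mm, 0.11 to 0.22 kg. Origin: centre of the outside of its closed bottom; its z axis points from the bottom out through the mouth (up at the start: it stands mouth-up)
- beaker_mouth (a point): centre of the beaker's mouth, in the plane of the rim, 85 mm along the beaker's z from its origin
- drying_board: white plastic board fixed to the worktop, 130 mm (its x) by 300 mm (its y) by 10 mm thick; a grey end stop, 10 mm thick and rising 20 mm above the board, runs across its +y end, its inner face at y = +140 mm. No side rails. Origin: centre of its underside, z up
- stop_face (a point): foot of the end stop's inner face, in the middle of the board's width, on the board's top (10 mm above the worktop); at (0, 140, 10) mm in the board's axes
- ring_mark (a point): centre of the blue ring (80 mm diameter) printed on the board's top, at (0, -75, 10) mm in the board's axes; the row of cartons covers part of it at the start
- carton_a: blue closed cardboard carton, 47 x 110 x 35 mm (x, y, z of its own axes), 0.07 to 0.14 kg; the one nearest the end stop. Its 110 mm side lies across the board. Origin: centre of its underside, z up
- carton_b: blue closed cardboard carton, 47 x 110 x 35 mm (x, y, z of its own axes), 0.07 to 0.14 kg; the middle one of the row. Its 110 mm side lies across the board. Origin: centre of its underside, z up
- carton_c: blue closed cardboard carton, 47 x 110 x 35 mm (x, y, z of its own axes), 0.07 to 0.14 kg; the one farthest from the end stop, over part of the ring. Its 110 mm side lies across the board. Origin: centre of its underside, z up
- cradle: small aluminium cradle fixed to the worktop: base 110 mm (its x) by 60 mm (its y) by 8 mm, carrying two level steel rods along its x, 10 mm thick, 104 mm long, centres 34 mm apart and 21 mm above the worktop. Open at both ends, so a cylinder may lie in it with its mouth either way. Origin: centre of its underside, z up
- cradle_axis (a point): 50 mm above the cradle's origin: about where the axis of the 56 mm beaker runs, half-way along, when it lies on both rods. Fixed equipment stands behind the work, roughly: a control box at x > 0.535, y -0.14 to 0.02, 0.10 m tall; a mixer at x > 0.62, y > 0.03, 0.35 m tall; a furnace at x > 0.57, y < -0.33, 0.5 m tall, its door handle reaching to x = 0.47 at y = -0.5
- brown_bottle: brown glass bottle with a black cap, 62 mm diameter, 125 mm tall; bystander. Origin: centre of its underside, z up
- clear_bottle: clear bottle with a blue cap, 54 mm diameter, 105 mm tall; bystander. Origin: centre of its underside, z up
- crucible: white lidded porcelain crucible, 45 mm diameter, 47 mm tall; bystander. Origin: centre of its underside
- tin: closed white sample tin, 58 mm diameter, 34 mm tall; bystander. Origin: centre of its underside
- tape: roll of brown tape lying flat, 70 mm diameter, 22 mm tall; bystander. Origin: centre of its underside
Not all that is in view belongs to the job. What is shaped like the steel_beaker but green is not meant. Of the things shaped like the cradle, the aluminium one is meant.

How it is judged:
By the outcome, as a careful person would: the job done as asked, in the order asked, and still so for the second after the job is handed in, with the robot touching nothing.
It also fails if it takes over 67 s, if anything falls off the work surface, if the arm or the gripper's body presses on something with over 40 N, if the wrist force passes 120 N, or if a joint passes its speed limit or range.

## Working session

There is one attempt and no reset: what is moved stays moved. The work goes in short steps, Python scripts to look and compute and a tool call to move; the robot and the scene stay as the last step left them, time stands still between calls to the robot, and variables do not carry over. Pictures are saved under pics/ and viewed, at most 10 in all, crops included, and the job is handed in when it is done.

Besides the shell and the picture viewer there is one more tool, called after "Request:" by a JSON object that holds its "method" and its "body". play_rows: Moves the arm, as the interface text tells. Its arguments: {"type":"object","properties":{"translation":{"type":"array"},"rotation":{"type":"array"},"gripper":{"type":"array"},"force":{"type":"number"}},"required":["translation","rotation","gripper"]}

```bash
mkdir -p pics; ls
cat > h.py <<'E'
import numpy as np, cv2
from rig import ctrl, vision
def cap(n,f=None):
    d=vision.capture(n)
    if f: cv2.imwrite('pics/'+f,d['pixels'][:,:,::-1])
    return d
def K(d):
    f=240/np.tan(np.radians(d['vfov'])/2); return np.array([[f,0,d['cx']],[0,f,d['cy']],[0,0,1]])
E
python3 - <<'E'
from h import *
for n in ('scene','side'):
    d=cap(n,n+'1.png'); print({k:v for k,v in d.items() if k!='pixels'})
s=ctrl.sense(); print(s)
E
```

```text
pics
{'vfov': 49.235827802826186, 'cx': 322.35663522192135, 'cy': 238.20994750860376, 'rvec': array([ 0.79068084, -2.58561853,  1.05202708]), 'tvec': array([ 416.23388186,  241.88743636, 1327.61273644])}
{'vfov': 49.47276761901493, 'cx': 314.6764914915266, 'cy': 240.34487300048949, 'rvec': array([ 2.16288588, -0.15016729,  0.06328886]), 'tvec': array([-509.5244462 ,  121.02821886, 1473.24867986])}
{'time_s': 0.1, 'joints': array([-1.51039023e+00,  3.13375985e-01,  1.49835461e+00,  3.73407454e-06,
        1.33098689e+00, -2.23391519e-01]), 'dq': array([-0.00201054, -0.00164643, -0.0022473 ,  0.0007203 ,  0.0014367 ,
       -0.00096759]), 'tau': array([ 3.39660452e-03, -4.12893212e+01, -2.60142696e+01, -8.60296973e-05,
        3.02743909e-03, -1.36008060e-05]), 'eef_pos': array([ 146.97987421, -503.74537956,  207.40400549]), 'ee_rot': array([-5.60398189e-04,  9.89949152e-01,  1.41422627e-01,  4.75891309e-05]), 'force': array([-0.35077506, -0.32534399, -0.12716791]), 'wrist_torque': array([-0.03097173,  0.0315022 ,  0.01489246]), 'grip_force': 0.0, 'grip_width': 1.000084206848474}
```

View pics/scene1.png

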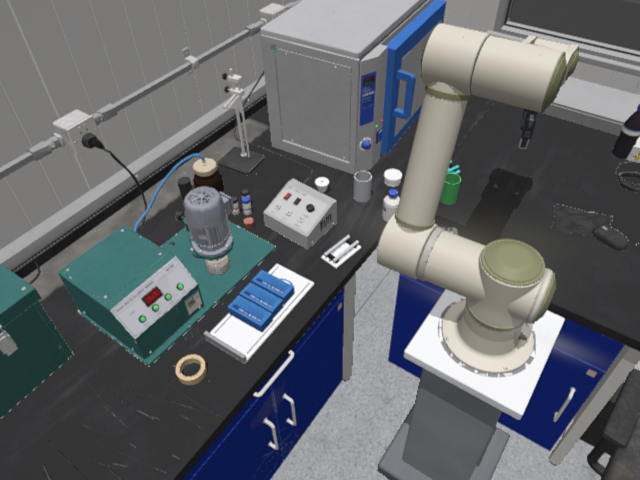

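View pics/side1.png

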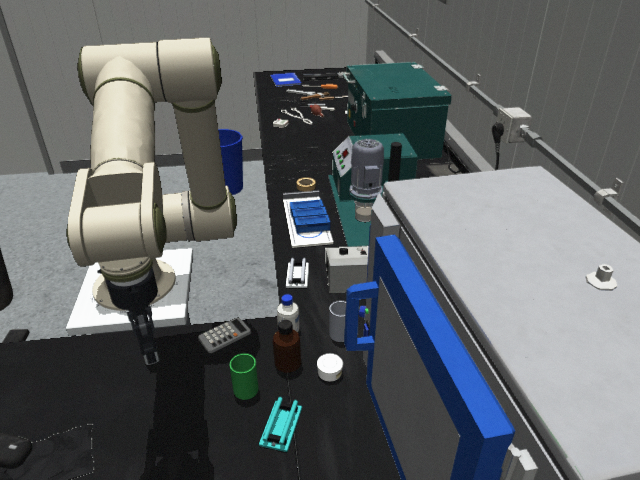

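The scene view shows the board with cartons around (258,300), aluminium cradle (341,250) and beaker (362,186). In the side view, the cradle is at (297,272), the beaker at (340,320), and the teal decoy cradle at (282,424). I'll zoom in on both.

Run:
```python
import cv2
a=cv2.imread('pics/scene1.png'); 
cv2.imwrite('pics/c1.png',cv2.resize(a[160:360,190:410],None,fx=3,fy=3,interpolation=cv2.INTER_CUBIC)[:600])
a=cv2.imread('pics/side1.png')
cv2.imwrite('pics/c2.png',cv2.resize(a[180:380,220:400],None,fx=3,fy=3,interpolation=cv2.INTER_CUBIC))
```

```text
(no output)
```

View pics/c1.png

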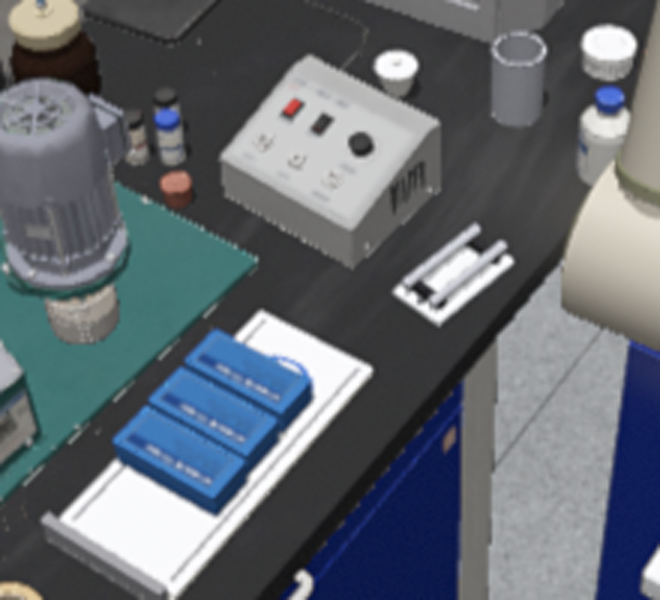

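View pics/c2.png

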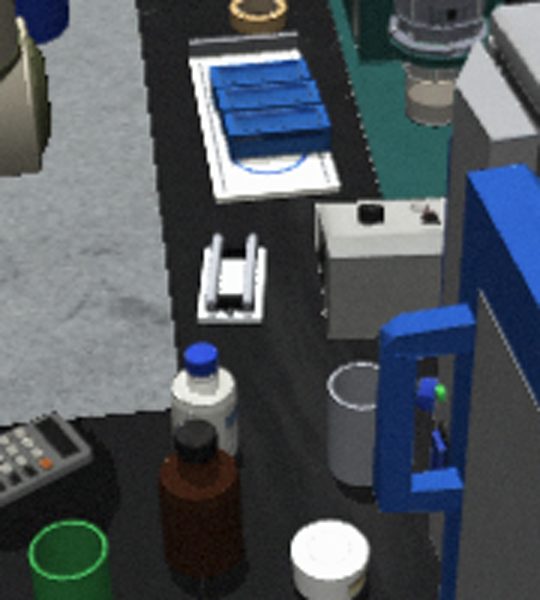

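c1 shows board −y corners at (262,311) and (372,370), cradle base corners at (395,290), (438,324) and (512,262), and the beaker rim centre at (519,48). c2 shows matching points: board −y corners (216,198) and (338,188), cradle (198,320)/(263,320), beaker rim about (364,385).

```bash
cat >> h.py <<'E'
def ray(d,px,z):
    R=cv2.Rodrigues(np.array(d['rvec']))[0]; t=np.array(d['tvec'])
    v=R.T@np.linalg.solve(K(d),[px[0],px[1],1.]); o=-R.T@t
    return o+v*(z-o[2])/v[2]
def proj(d,P): return cv2.projectPoints(np.array(P,float).reshape(-1,3),np.array(d['rvec']),np.array(d['tvec']),K(d),None)[0].reshape(-1,2)
E
python3 - <<'E'
from h import *
import pickle
ds={n:vision.capture(n) for n in('scene','side')}
pickle.dump(ds,open('cal.pkl','wb'))
off={'scene':(190,160),'side':(220,180)}
P={'scene':dict(bfar=(262,311,10),bnear=(372,370,10),stopnear_bot=(168,597,10),stopfar_top=(47,518,30),
 cr1=(395,290,8),cr2=(438,324,8),cr3=(512,262,8),rim=(519,48,85),bot=(517,112,0),
 a_l=(116,440,45),a_b=(216,492,45),c_t=(214,332,45),c_r=(311,385,45),rodA1=(411,283,26),rodA2=(476,229,26),rodB1=(440,300,26),rodB2=(503,246,26),cruc=(396,64,45),tin=(608,43,34),clear=(610,98,105)),
'side':dict(bnear=(216,198,10),bfar=(338,187,10),stop_nt=(190,42,30),stop_ft=(297,35,30),
 cr2=(198,320,8),cr3_=(263,320,8),rim=(364,385,85),botleft=(330,470,0),a_l=(209,68,45),a_r=(305,60,45),c_l=(230,137,45),c_r=(329,126,45),rodn1=(211,303,26),rodn2=(217,236,26),rodf1=(246,303,26),rodf2=(251,236,26),tin=(330,545,34),clear=(202,355,105),brown=(196,437,125))}
for n in P:
    print(n)
    for k,(u,v,z) in P[n].items(): print(' ',k,ray(ds[n],(off[n][0]+u/3,off[n][1]+v/3),z).round(0))
E
```

```text
scene
  bfar [583. 112.  10.]
  bnear [454. 114.  10.]
  stopnear_bot [455. 401.  10.]
  stopfar_top [578. 407.  30.]
  cr1 [494.  18.   8.]
  cr2 [436.  32.   8.]
  cr3 [420. -75.   8.]
  rim [ 539. -279.   85.]
  bot [ 536. -277.    0.]
  a_l [575. 322.  45.]
  a_b [470. 316.  45.]
  c_t [582. 180.  45.]
  c_r [472. 181.  45.]
  rodA1 [477.  16.  26.]
  rodA2 [464. -79.  26.]
  rodB1 [442.  19.  26.]
  rodB2 [430. -74.  26.]
  cruc [ 661. -227.   45.]
  tin [ 494. -396.   34.]
  clear [ 411. -240.  105.]
side
  bnear [458. 103.  10.]
  bfar [584. 104.  10.]
  stop_nt [456. 397.  30.]
  stop_ft [582. 395.  30.]
  cr2 [422. -88.   8.]
  cr3_ [482. -97.   8.]
  rim [ 542. -284.   85.]
  botleft [ 514. -289.    0.]
  a_l [471. 307.  45.]
  a_r [580. 309.  45.]
  c_l [479. 161.  45.]
  c_r [585. 167.  45.]
  rodn1 [435. -88.  26.]
  rodn2 [451.  15.  26.]
  rodf1 [467. -92.  26.]
  rodf2 [483.  10.  26.]
  tin [ 496. -401.   34.]
  clear [ 416. -252.  105.]
  brown [ 402. -366.  125.]
```

Request:
{"method": "play_rows", "body": {"translation": [[0.38,-0.258,-0.15],[0.38,-0.258,-0.15],[0.38,-0.258,-0.15],[0.38,-0.258,-0.15],[0.38,-0.258,-0.15],[0.38,-0.258,-0.15],[0.38,-0.258,-0.15],[0.38,-0.258,-0.15],[0.38,-0.258,-0.15],[0.38,-0.258,-0.15]], "rotation": [[0,0,-1.287],[0,0,-1.287],[0,0,-1.287],[0,0,-1.287],[0,0,-1.287],[0,0,-1.287],[0,0,-1.287],[0,0,-1.287],[0,0,-1.287],[0,0,-1.287]], "gripper": [-1,-1,-1,-1,-1,-1,-1,-1,-1,-1]}}

```text
time_s: 1.45
eef_pos: [439.2, -150.2, 357.4]
ee_rot: [-0.0, 0.707, 0.707, -0.0]
force: [-0.9, -0.7, -0.9]
grip_width: 1.002
grip_force: 0.0
```

```bash
cat >> h.py <<'E'
from scipy.spatial.transform import Rotation as Ro
import json
np.set_printoptions(suppress=True,precision=4)
def rot(q): return Ro.from_quat([q[1],q[2],q[3],q[0]])
def st():
    s=ctrl.sense(); open('log.jsonl','a').write(json.dumps(dict(q=list(map(float,s['joints'])),p=list(map(float,s['eef_pos'])),o=list(map(float,s['ee_rot']))))+'\n')
    return s
def go(pos,R=None):
    "print tool-frame translation (m) and rotvec to reach pos (mm), rotation R"
    s=st(); R0=rot(s['ee_rot'])
    R=R or R0
    print('t',s['time_s'],'p',s['eef_pos'].round(1),'q',s['joints'].round(3),'F',s['force'].round(1),'gw',round(s['grip_width'],3),'gf',s['grip_force'])
    print('trans',(R0.inv().apply(np.array(pos)-s['eef_pos'])/1000).round(4),'rot',(R0.inv()*R).as_rotvec().round(4))
def down(yaw): # tool x at yaw, z down
    return Ro.from_euler('z',yaw)*Ro.from_euler('x',np.pi)
def wcam(f=None):
    s=st(); d=cap('wrist',f); M=np.array(d['mount']); T=np.eye(4); T[:3,:3]=rot(s['ee_rot']).as_matrix(); T[:3,3]=s['eef_pos']
    C=np.linalg.inv(T@M); d['rvec']=cv2.Rodrigues(C[:3,:3])[0].ravel(); d['tvec']=C[:3,3]; return d
E
python3 - <<'E'
from h import *
d=wcam('w1.png'); print(d['vfov'],d['mount']); import pickle; pickle.dump(d,open('w1.pkl','wb'))
go([500,150,330],down(np.pi/2))
for p in ([540,-281,85],[457,-30,26],[519,181,10]): print(proj(d,p))
E
```

```text
59.861483601543995 [[  -0.0003   -0.9568   -0.2908   73.9493]
 [   1.        0.       -0.0013   -0.7122]
 [   0.0013   -0.2908    0.9568 -166.5199]
 [   0.        0.        0.        1.    ]]
t 1.5 p [ 439.  -150.5  357.4] q [-0.583  0.115  1.361 -0.     1.667 -0.582] F [-0.4  0.2  0.3] gw 0.995 gf 0.0
trans [0.3005 0.0607 0.0274] rot [-0.001  -0.0004 -0.001 ]
[[409.4029 294.3684]]
[[337.8441  64.7645]]
[[ 401.7382 -160.5916]]
```

View pics/w1.png

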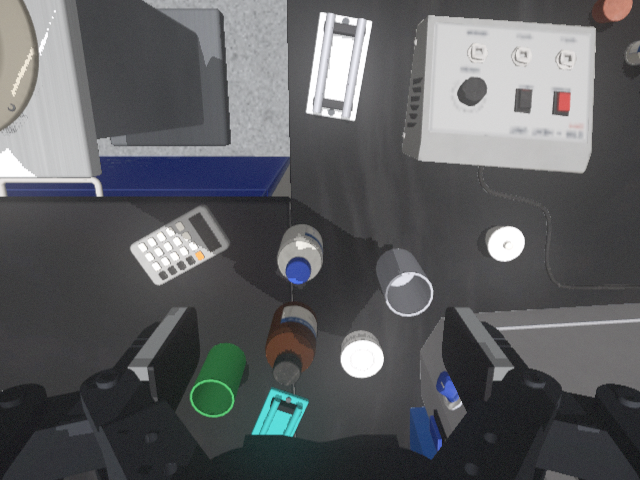

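Request:
{"method": "play_rows", "body": {"translation": [[0.44,0.06,0.027],[0.44,0.06,0.027],[0.44,0.06,0.027],[0.44,0.06,0.027],[0.44,0.06,0.027],[0.44,0.06,0.027],[0.44,0.06,0.027],[0.44,0.06,0.027],[0.44,0.06,0.027],[0.44,0.06,0.027]], "rotation": [[0,0,0],[0,0,0],[0,0,0],[0,0,0],[0,0,0],[0,0,0],[0,0,0],[0,0,0],[0,0,0],[0,0,0]], "gripper": [-1,-1,-1,-1,-1,-1,-1,-1,-1,-1]}}

```text
time_s: 2.75
eef_pos: [499.9, 288.4, 331.3]
ee_rot: [0.0, 0.708, 0.706, 0.0]
force: [-0.3, 0.1, 0.2]
grip_width: 1.005
grip_force: 0.0
```

Run:
```python
from h import *
d=wcam('w2.png'); import pickle; pickle.dump(d,open('w2.pkl','wb'))
go([500,150,330],down(np.pi/2))
```

```text
t 2.8 p [499.9 288.5 331.4] q [ 0.321  0.387  1.08  -0.     1.674  0.323] F [ 0.1 -0.5  0.7] gw 1.0 gf 0.0
trans [-0.1385  0.0004  0.0014] rot [ 0.0006 -0.0001 -0.0022]
```

View pics/w2.png

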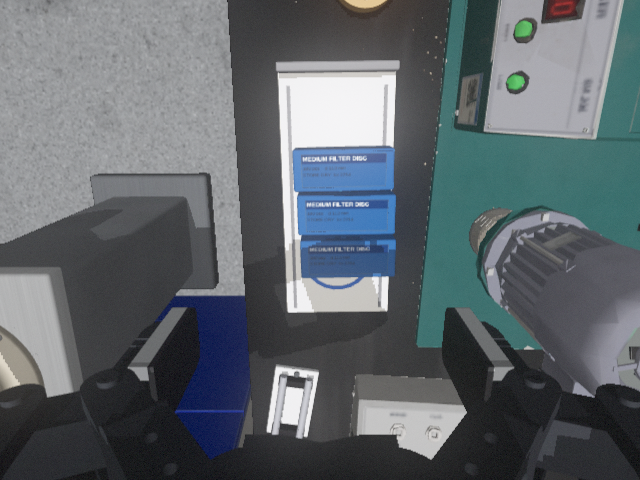

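w1: cradle base corners at (321,12), (372,18), (356,121), (307,114); beaker rim centre (408,293). w2: board −y corners (288,311) and (388,311), stop foot about y=73, carton a top edge from (293,148) to (394,147), carton c's −y top edge from (302,277) to (395,276), lowest point of the ring (337,289).

Run:
```python
from h import *
import pickle
a=pickle.load(open('w1.pkl','rb'));b=pickle.load(open('w2.pkl','rb'))
for n,d,z,L in (('cradle base',a,8,[(321,12),(372,18),(356,121),(307,114)]),('rods',a,26,[(332,14),(318,112),(361,18),(348,116)]),('rim',a,85,[(408,293)]),('tin',a,34,[(362,358)]),('clear',a,105,[(298,270)]),('brown',a,125,[(287,370)]),
 ('board',b,10,[(288,311),(388,311),(278,73),(397,73),(337,289)]),('cart a',b,45,[(293,149),(394,147)]),('c',b,45,[(302,277),(395,276)]),('ab',b,45,[(297,192),(393,191)]),('bc',b,45,[(299,235),(395,236)])):
    print(n,[ray(d,p,z)[:2].round(0).tolist() for p in L])
# FK fit
from scipy.optimize import least_squares
D=[json.loads(l) for l in open('log.jsonl')]
D.append(dict(q=[-1.5104,.31338,1.49835,0,1.33099,-.22339],p=[146.98,-503.75,207.4],o=[0,.98995,.14142,0]))
def fk(x,q):
    h,a1,L1,L2,e,Lt,lat=x
    Z=lambda t:Ro.from_euler('z',t);Y=lambda t:Ro.from_euler('y',t)
    A=Z(q[0])*Y(q[1]);B=A*Y(q[2]);W=B*Z(q[3])*Y(q[4])
    p=np.array([0,0,h])+Z(q[0]).apply([a1,lat,0])+A.apply([0,0,L1])+B.apply([e,0,L2])+W.apply([0,0,Lt])
    return p,W*Z(q[5]+np.pi/2)
r=least_squares(lambda x:np.concatenate([fk(x,d['q'])[0]-d['p'] for d in D]+[(x-[300,0,430,430,0,250,116])*1e-3]),[300,0,430,430,0,250,116])
print(len(D),r.x.round(1)); 
for d in D: print((fk(r.x,d['q'])[0]-d['p']).round(1),(fk(r.x,d['q'])[1].inv()*rot(d['o'])).magnitude().round(4))
```

```text
cradle base [[438.0, 26.0], [495.0, 20.0], [480.0, -91.0], [422.0, -83.0]]
rods [[450.0, 21.0], [435.0, -80.0], [481.0, 17.0], [469.0, -85.0]]
rim [[538.0, -279.0]]
tin [[494.0, -399.0]]
clear [[414.0, -243.0]]
brown [[401.0, -354.0]]
board [[456.0, 111.0], [586.0, 111.0], [453.0, 399.0], [583.0, 399.0], [519.0, 142.0]]
cart a [[470.0, 321.0], [577.0, 322.0]]
c [[477.0, 173.0], [586.0, 174.0]]
ab [[473.0, 274.0], [579.0, 275.0]]
bc [[474.0, 225.0], [583.0, 223.0]]
5 [233.6   0.1 438.7 397.5  38.9 311.  116.3]Traceback (most recent call last):
  File "<stdin>", line 19, in <module>
AttributeError: 'float' object has no attribute 'round'
```

Request:
{"method": "play_rows", "body": {"translation": [[-0.15,0.029,0.2],[-0.15,0.029,0.2],[-0.15,0.029,0.2],[-0.15,0.029,0.2],[-0.15,0.029,0.2],[-0.15,0.029,0.25],[-0.15,0.029,0.28],[-0.15,0.029,0.3],[-0.15,0.029,0.314],[-0.15,0.029,0.314]], "rotation": [[0,0,0],[0,0,0],[0,0,0],[0,0,0],[0,0,0],[0,0,0],[0,0,0],[0,0,0],[0,0,0],[0,0,0]], "gripper": [-0.7,-0.7,-0.7,-0.7,-0.7,-0.7,-0.7,-0.7,-0.7,-0.7]}}

```text
time_s: 4.05
eef_pos: [528.7, 140.2, 17.2]
ee_rot: [0.0, 0.707, 0.707, 0.0]
force: [-0.8, -0.2, 0.4]
grip_width: 0.852
grip_force: 0.0
```

Run:
```python
from h import *
go([529,163,16],down(np.pi/2+.005))
d=wcam('w3.png')
```

```text
t 4.05 p [528.7 140.2  17.2] q [0.045 0.583 1.638 0.    0.92  0.045] F [-0.8 -0.2  0.4] gw 0.852 gf 0.0
trans [0.0228 0.0003 0.0012] rot [ 0.0001 -0.0001 -0.0051]
```

View pics/w3.png

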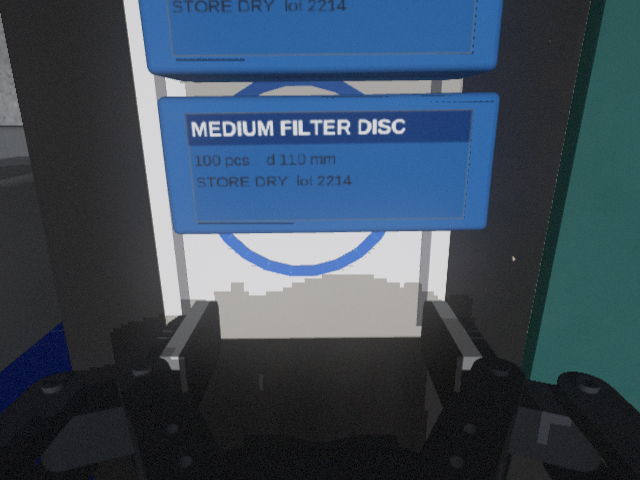

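w3: c's near edge runs (175,232)–(487,227), nearly square to the fingers, with small gaps in the row. The fingers fall inside its width.

Request:
{"method": "play_rows", "body": {"translation": [[0.012,0,0.001],[0.02,0,0.001],[0.028,0,0.001],[0.037,0,0.001],[0.046,0,0.001],[0.055,0,0.001],[0.064,0,0.001],[0.073,0,0.001],[0.082,0,0.001],[0.09,0,0.001]], "rotation": [[0,0,-0.005],[0,0,-0.005],[0,0,-0.005],[0,0,-0.005],[0,0,-0.005],[0,0,-0.005],[0,0,-0.005],[0,0,-0.005],[0,0,-0.005],[0,0,-0.005]], "gripper": [-0.7,-0.7,-0.7,-0.7,-0.7,-0.7,-0.7,-0.7,-0.7,-0.7]}}

```text
time_s: 5.35
eef_pos: [528.5, 230.7, 15.9]
ee_rot: [-0.0, 0.705, 0.709, 0.0]
force: [-0.1, -1.1, -0.5]
grip_width: 0.854
grip_force: 0.0
```

Request:
{"method": "play_rows", "body": {"translation": [[0.006,0,0],[0.01,0,0],[0.012,0,0],[0.014,0,0],[0.015,0,0],[0.016,0,0],[0.016,0,0]], "rotation": [[0,0,0],[0,0,0],[0,0,0],[0,0,0],[0,0,0],[0,0,0],[0,0,0]], "gripper": [-0.7,-0.7,-0.7,-0.7,-0.7,-0.7,-0.7]}}

```text
time_s: 6.22
eef_pos: [528.5, 246.1, 15.9]
ee_rot: [-0.0, 0.705, 0.709, -0.0]
force: [-1.0, 0.2, -0.4]
grip_width: 0.852
grip_force: 0.0
```

Run:
```python
from h import *
go([529,250,16],down(np.pi/2+.005))
d=wcam('w4.png')
```

```text
t 6.225 p [528.5 246.1  15.9] q [0.235 0.648 1.522 0.    0.971 0.23 ] F [-1.   0.2 -0.4] gw 0.852 gf 0.0
trans [ 0.0039  0.0006 -0.0001] rot [-0. -0. -0.]
```

Request:
{"method": "play_rows", "body": {"translation": [[0.0015,0,0],[0.003,0,0],[0.004,0,0],[0.005,0,0]], "rotation": [[0,0,0],[0,0,0],[0,0,0],[0,0,0]], "gripper": [-0.7,-0.7,-0.7,-0.7]}}

```text
time_s: 6.78
eef_pos: [528.4, 251.1, 15.9]
ee_rot: [0.0, 0.705, 0.709, -0.0]
force: [-0.5, -0.5, -0.8]
grip_width: 0.85
grip_force: 0.0
```

Run:
```python
from h import *
go([529,250,16],down(np.pi/2+.005))
d=wcam('w4.png')
```

```text
t 6.775 p [528.4 251.1  15.9] q [ 0.244  0.652  1.515 -0.     0.974  0.239] F [-0.5 -0.5 -0.8] gw 0.85 gf 0.0
trans [-0.0011  0.0006 -0.0001] rot [-0.      0.      0.0001]
```

View pics/w4.png

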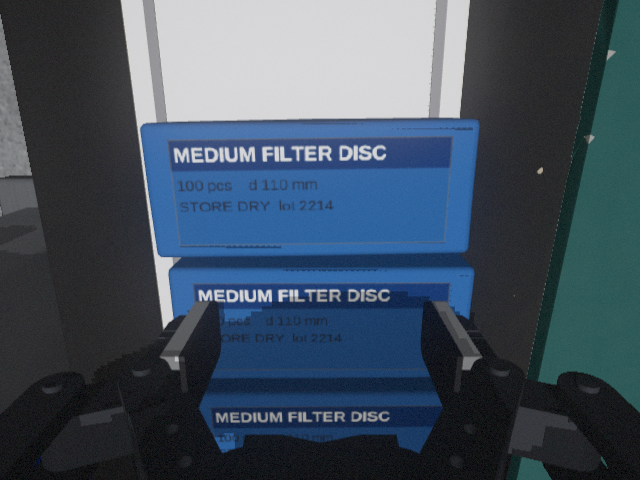

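w4: the row seems to have lagged behind the fingers. Carton a's far edge is at (142,125)–(478,121), with bare board beyond it. I'll measure it.

Run:
```python
from h import *
d=wcam()
for n,z,L in (('a far',45,[(142,125),(478,121)]),('ab',45,[(160,257),(468,252)]),('b far top',45,[(172,268),(472,266)]),('bc',45,[(205,380),(440,378)]),('padtips?',28,[(165,358),(478,358)])):
    print(n,[ray(d,p,z)[:2].round(0).tolist() for p in L])
s=cap('scene','s2.png'); print(proj(s,[[528,251,16],[528,400,10],[528,251,45]]))
a=cv2.imread('pics/s2.png');cv2.imwrite('pics/s2c.png',cv2.resize(a[200:360,190:390],None,fx=3.5,fy=3.5,interpolation=cv2.INTER_CUBIC))
```

```text
a far [[470.0, 320.0], [577.0, 322.0]]
ab [[471.0, 275.0], [579.0, 277.0]]
b far top [[475.0, 271.0], [581.0, 272.0]]
bc [[483.0, 225.0], [574.0, 226.0]]
padtips? [[461.0, 223.0], [595.0, 224.0]]
[[261.4272 303.3772]
 [223.9372 344.6108]
 [260.3142 296.5615]]
```

View pics/s2c.png

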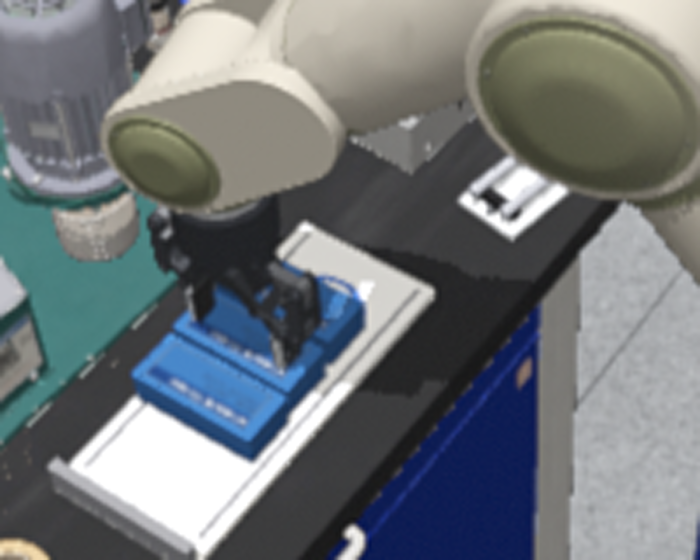

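The cartons haven't moved: the open fingertips ride above their tops, since they stand well behind the TCP. I'll work out where the tips are.

Run:
```python
from h import *
d=wcam(); M=np.linalg.inv(np.array(d['mount']))
for z in (-60,-45,-35,-30,-25,-20,-13,0):
  for y in (-36,):
    P=[[x,y,z] for x in(-11,0,11)]
    print(z,cv2.projectPoints(np.array(P,float),cv2.Rodrigues(M[:3,:3])[0],M[:3,3],K(d),None)[0].reshape(-1,2).round(0).tolist())
```

```text
-60 [[205.0, 400.0], [202.0, 369.0], [199.0, 336.0]]
-45 [[217.0, 371.0], [214.0, 342.0], [212.0, 312.0]]
-35 [[223.0, 354.0], [221.0, 327.0], [219.0, 298.0]]
-30 [[226.0, 346.0], [224.0, 320.0], [222.0, 292.0]]
-25 [[229.0, 339.0], [227.0, 314.0], [225.0, 287.0]]
-20 [[232.0, 333.0], [230.0, 307.0], [228.0, 281.0]]
-13 [[235.0, 324.0], [234.0, 300.0], [232.0, 274.0]]
0 [[241.0, 309.0], [240.0, 286.0], [238.0, 263.0]]
```

Request:
{"method": "play_rows", "body": {"translation": [[0,0,-0.03],[-0.05,0,-0.03],[-0.111,0,-0.03],[-0.111,0,-0.03],[-0.111,0,0.01],[-0.111,0,0.026],[-0.111,0,0.026],[-0.1,0,0.026],[-0.09,0,0.026],[-0.085,0,0.026]], "rotation": [[0,0,0],[0,0,0],[0,0,0],[0,0,0],[0,0,0],[0,0,0],[0,0,0],[0,0,0],[0,0,0],[0,0,0]], "gripper": [-0.7,-0.7,-0.7,-0.7,-0.7,-0.7,-0.7,-0.7,-0.7,-0.7]}}

```text
time_s: 8.22
eef_pos: [529.2, 167.1, -9.4]
ee_rot: [0.0, 0.705, 0.709, 0.0]
force: [0.7, -1.6, 0.4]
grip_width: 0.843
grip_force: 0.8
```

Run:
```python
from h import *
go([529,250,-10],down(np.pi/2+.005))
d=wcam('w5.png')
import pickle; pickle.dump(d,open('w5.pkl','wb'))
```

```text
t 8.225 p [529.2 167.1  -9.4] q [ 0.095  0.639  1.626 -0.     0.875  0.089] F [ 0.7 -1.6  0.4] gw 0.843 gf 0.7810296071693301
trans [0.0829 0.0004 0.0006] rot [ 0.0012 -0.      0.0011]
```

Request:
{"method": "play_rows", "body": {"translation": [[0.006,0,0],[0.013,0,0],[0.021,0,0],[0.029,0,0],[0.037,0,0],[0.045,0,0],[0.053,0,0],[0.061,0,0],[0.069,0,0],[0.075,0,0]], "rotation": [[0,0,0],[0,0,0],[0,0,0],[0,0,0],[0,0,0],[0,0,0],[0,0,0],[0,0,0],[0,0,0],[0,0,0]], "gripper": [-0.7,-0.7,-0.7,-0.7,-0.7,-0.7,-0.7,-0.7,-0.7,-0.7]}}

```text
time_s: 9.52
eef_pos: [528.4, 241.6, -10.2]
ee_rot: [-0.0, 0.705, 0.709, -0.0]
force: [-0.8, -3.2, 2.4]
grip_width: 0.85
grip_force: 1.3
```

Request:
{"method": "play_rows", "body": {"translation": [[0.002,0,0],[0.004,0,0],[0.0055,0,0],[0.007,0,0],[0.007,0,0]], "rotation": [[0,0,0],[0,0,0],[0,0,0],[0,0,0],[0,0,0]], "gripper": [-0.7,-0.7,-0.7,-0.7,-0.7]}}

```text
time_s: 10.15
eef_pos: [528.4, 248.3, -10.2]
ee_rot: [-0.0, 0.705, 0.709, 0.0]
force: [1.0, -0.5, -0.6]
grip_width: 0.849
grip_force: 0.2
```

Run:
```python
from h import *
go([529,250,-10],down(np.pi/2+.005))
d=wcam('w6.png')
import pickle; pickle.dump(d,open('w6.pkl','wb'))
```

```text
t 10.15 p [528.4 248.3 -10.2] q [0.239 0.689 1.531 0.    0.921 0.233] F [ 1.  -0.5 -0.6] gw 0.849 gf 0.21833502794250795
trans [ 0.0017  0.0006 -0.0002] rot [ 0.     -0.0003 -0.0001]
```

View pics/w6.png

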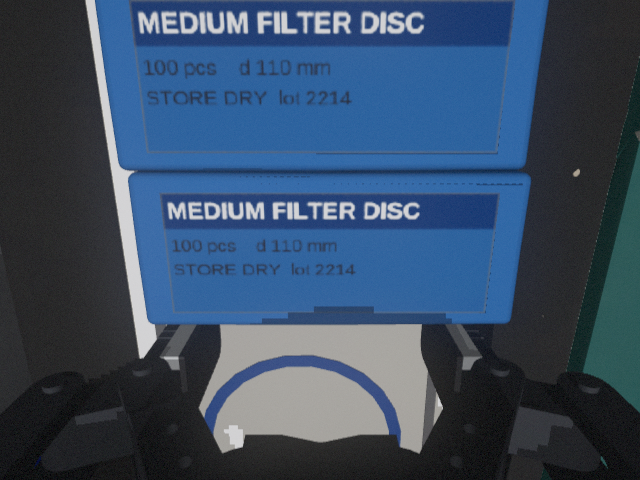

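w6: the row is moving with the fingers, c's near edge is at y≈322, and the cartons are closing up. That was my last picture to view, so from here I measure numerically. I'll keep pushing until the stop pushes back.

Request:
{"method": "play_rows", "body": {"translation": [[0.001,0,0],[0.002,0,0],[0.003,0,0],[0.003,0,0]], "rotation": [[0,0,0],[0,0,0],[0,0,0],[0,0,0]], "gripper": [-0.7,-0.7,-0.7,-0.7]}}

```text
time_s: 10.7
eef_pos: [528.8, 249.6, -10.1]
ee_rot: [0.001, 0.705, 0.709, -0.001]
force: [2.0, -10.3, 0.9]
grip_width: 0.847
grip_force: 5.4
```

Request:
{"method": "play_rows", "body": {"translation": [[-0.02,0,0],[-0.04,0,0],[-0.04,0,-0.06],[-0.03,0,-0.12],[-0.01,-0.01,-0.18],[0.01,-0.02,-0.24],[0.04,-0.028,-0.3],[0.04,-0.028,-0.34],[0.04,-0.028,-0.34],[0.04,-0.028,-0.34]], "rotation": [[0,0,0],[0,0,0],[0,0,0],[0,0,0],[0,0,0],[0,0,0],[0,0,0],[0,0,0],[0,0,0],[0,0,0]], "gripper": [-0.7,-1,-1,-1,-1,-1,-1,-1,-1,-1]}}

```text
time_s: 11.95
eef_pos: [500.2, 290.1, 328.6]
ee_rot: [-0.001, 0.706, 0.709, -0.001]
force: [0.3, -0.5, -0.3]
grip_width: 0.995
grip_force: 0.0
```

Run:
```python
from h import *
import pickle
d=wcam('w7.png'); pickle.dump(d,open('w7.pkl','wb'))
im=d['pixels']; hsv=cv2.cvtColor(im,cv2.COLOR_RGB2HSV)
m=((hsv[...,0]>98)&(hsv[...,0]<125)&(hsv[...,1]>120)&(hsv[...,2]>40)).astype(np.uint8)
# rectify to board plane z=45 : 2px/mm, x 440..600, y 90..420
def rect(z,x0,x1,y0,y1,s=3):
    W=[[x0,y0,z],[x1,y0,z],[x1,y1,z],[x0,y1,z]]
    H=cv2.getPerspectiveTransform(proj(d,W).astype(np.float32),np.float32([[0,(y1-y0)*s],[(x1-x0)*s,(y1-y0)*s],[(x1-x0)*s,0],[0,0]]))
    return cv2.warpPerspective(im,H,((x1-x0)*s,(y1-y0)*s))
T=rect(45,440,600,240,420); h=cv2.cvtColor(T,cv2.COLOR_RGB2HSV); b=(h[...,0]>98)&(h[...,0]<125)&(h[...,1]>120)
for y in range(398,252,-8):
    r=np.where(b[(420-y)*3])[0]
    print(y, (440+r.min()/3).round(1) if len(r) else None,(440+r.max()/3).round(1) if len(r) else None,len(r)/3)
for x in (490,510,530,550,565):
    g=T[:,(x-440)*3].astype(int); c=np.where(b[:,(x-440)*3])[0]; v=g.sum(1); 
    dk=[i for i in range(3,len(v)-3) if v[i]==v[i-3:i+4].min() and v[i]<v.mean()*.75 and c.min()<i<c.max()]
    print(x,'y range',420-c.max()/3,420-c.min()/3,[round(420-i/3,1) for i in dk][:12])
# ring & board
G=rect(10,440,600,100,260); h=cv2.cvtColor(G,cv2.COLOR_RGB2HSV); b=((h[...,0]>98)&(h[...,0]<125)&(h[...,1]>90)).astype(np.uint8); b[:80]=0
ys,xs=np.where(b); print('ring px',len(xs)); 
for _ in range(3):
    X=440+xs/3;Y=260-ys/3
    A=np.c_[2*X,2*Y,np.ones(len(X))]; s=np.linalg.lstsq(A,X**2+Y**2,rcond=None)[0]; r=np.sqrt(s[2]+s[0]**2+s[1]**2); print('ring',s[:2],r)
    k=abs(np.hypot(X-s[0],Y-s[1])-r)<5; xs=xs[k];ys=ys[k]
g=cv2.cvtColor(G,cv2.COLOR_RGB2GRAY)
for y in (125,150,215,235):
    r=np.where(g[(260-y)*3]>110)[0]; print('board x',y,(440+r.min()/3),(440+r.max()/3))
for x in (480,520,560):
    r=np.where(g[:,(x-440)*3]>110)[0]; print('board y min',x,260-r.max()/3)
go([500,0,300],down(np.pi/2))
```

```text
398 469.0 577.7 109.0
390 469.0 578.0 42.666666666666664
382 469.0 577.7 109.0
374 469.0 578.0 109.33333333333333
366 469.7 578.0 108.66666666666667
358 469.7 578.0 108.66666666666667
350 472.7 581.7 109.33333333333333
342 472.7 581.7 41.333333333333336
334 473.0 581.7 109.0
326 473.3 581.7 108.66666666666667
318 473.3 581.7 108.66666666666667
310 473.3 581.7 108.66666666666667
302 475.3 584.0 109.0
294 475.3 583.7 39.333333333333336
286 475.3 584.0 89.33333333333333
278 476.0 583.7 79.33333333333333
270 476.0 584.0 106.0
262 None None 0.0
254 None None 0.0
490 y range 262.33333333333337 398.6666666666667 [393.3, 385.3, 372.0, 353.3, 339.0]
510 y range 262.66666666666663 399.0 [393.3, 385.7, 353.3, 346.3, 339.0]
530 y range 262.66666666666663 399.0 [393.3, 385.7, 372.0, 353.3, 347.0, 339.0]
550 y range 262.66666666666663 399.3333333333333 [391.7, 391.3, 391.0, 388.7, 386.7, 354.3, 347.3, 339.0, 307.7, 293.0]
565 y range 262.66666666666663 399.3333333333333 [390.7, 390.3, 389.0, 388.7, 386.7, 354.3, 346.3, 343.3, 341.3, 339.3, 307.0, 299.3]
ring px 7667
ring [518.8896 184.6659] 40.247149057114044
ring [518.8896 184.6659] 40.247149057114044
ring [518.8896 184.6659] 40.247149057114044
board x 125 454.0 585.0
board x 150 453.6666666666667 584.3333333333334
board x 215 453.0 584.0
board x 235 453.0 583.0
board y min 480 108.66666666666666
board y min 520 110.33333333333334
board y min 560 110.66666666666666
t 12.0 p [500.1 290.1 328.3] q [0.323 0.392 1.081 0.    1.672 0.319] F [-0.3 -0.7 -0.2] gw 1.001 gf 0.0
trans [-0.2901 -0.0012  0.0285] rot [-0.0028  0.0008  0.0042]
```

```bash
cat > kin.py <<'E'
from h import *
from scipy.optimize import least_squares
Z=lambda t:Ro.from_euler('z',t)
Y=lambda t:Ro.from_euler('y',t)
def fk(x,q):
    h,a1,L1,L2,e,Lt,lat=x
    A=Z(q[0])*Y(q[1]);B=A*Y(q[2]);W=B*Z(q[3])*Y(q[4])
    p=np.array([0,0,h])+Z(q[0]).apply([a1,lat,0])+A.apply([0,0,L1])+B.apply([e,0,L2])+W.apply([0,0,Lt])
    return p,W*Z(q[5]+np.pi/2)
D=[json.loads(l) for l in open('log.jsonl')]
D.append(dict(q=[-1.5104,.31338,1.49835,0,1.33099,-.22339],p=[146.98,-503.75,207.4],o=[0,.98995,.14142,0]))
x0=[300,0,430,430,0,300,116]
fit=least_squares(lambda x:np.concatenate([fk(x,d['q'])[0]-d['p'] for d in D]+[(x-x0)*1e-3]),x0)
X=fit.x
lo=np.array([-2.94,-.97,.19,-1.23,.02,-2.88]);hi=np.array([2.94,2.17,2.56,4.37,3.11,2.88])
def ik(p,R,q0):
    f=lambda q:np.concatenate([(fk(X,q)[0]-p)/100,(fk(X,q)[1].inv()*R).as_rotvec()])
    r=least_squares(f,np.clip(q0,lo+.03,hi-.03),bounds=(lo+.02,hi-.02))
    return r.x,np.abs(r.fun).max()
def tool(psi,phi,s=1):
    "tool z heading psi (deg), phi below horizontal; s flips y"
    a,b=np.radians(psi),np.radians(phi)
    z=np.array([np.cos(a)*np.cos(b),np.sin(a)*np.cos(b),-np.sin(b)]); y=s*np.array([-np.sin(a),np.cos(a),0])
    return Ro.from_matrix(np.c_[np.cross(y,z),y,z])
starts=[[a,.6,1.5,b,1.2,c] for a in(-.5,0) for b in(-1,0,1,3) for c in(-2,0,2)]
def best(p,R,ax=38,st_=None):
    t=np.array(p)-R.apply([0,0,-ax]) ; o=[]
    for q0 in st_ or starts:
        q,e=ik(t,R,q0)
        if e<.01 and not any(np.abs(q-k).max()<.1 for k in o): o.append(q)
    return o
E
python3 - <<'E'
from kin import *
print(X.round(1),np.abs(fit.fun).max().round(2))
for phi in (10,20,35):
  for psi in (-75,-60,-45):
    for s in (1,-1):
      print('pick',phi,psi,s,[q.round(2).tolist() for q in best([538,-280,60],tool(psi,phi,s))])
E
```

```text
[210.    0.  438.9 397.5  39.  287.4 116.3] 0.09
pick 10 -75 1 [[-0.34, 0.9, 1.84, 4.21, 1.18, 1.21]]
pick 10 -75 -1 [[-0.34, 0.9, 1.84, 4.21, 1.18, -1.93]]
pick 10 -60 1 [[-0.44, 0.86, 2.0, 3.8, 1.17, 1.4]]
pick 10 -60 -1 [[-0.44, 0.86, 2.0, 3.8, 1.17, -1.74]]
pick 10 -45 1 [[-0.6, 0.84, 2.12, 3.34, 1.22, 1.53]]
pick 10 -45 -1 [[-0.6, 0.84, 2.12, 3.34, 1.22, -1.61]]
pick 20 -75 1 [[-0.36, 0.8, 1.86, 4.31, 0.98, 1.1]]
pick 20 -75 -1 [[-0.36, 0.8, 1.86, 4.31, 0.98, -2.05]]
pick 20 -60 1 [[-0.46, 0.76, 2.01, 3.86, 0.92, 1.31]]
pick 20 -60 -1 [[-0.46, 0.76, 2.01, 3.86, 0.92, -1.83]]
pick 20 -45 1 [[-0.6, 0.73, 2.11, 3.36, 0.93, 1.5]]
pick 20 -45 -1 [[-0.6, 0.73, 2.11, 3.36, 0.93, -1.64]]
pick 35 -75 1 []
pick 35 -75 -1 []
pick 35 -60 1 [[-0.49, 0.63, 1.96, 4.1, 0.55, 1.03]]
pick 35 -60 -1 [[-0.49, 0.63, 1.96, 4.1, 0.55, -2.12]]
pick 35 -45 1 [[-0.61, 0.6, 2.05, 3.45, 0.48, 1.4]]
pick 35 -45 -1 [[-0.61, 0.6, 2.05, 3.45, 0.48, -1.74]]
```

Run:
```python
from kin import *
S=[[a,.6,1.5,b,1.2,c] for a in(-.3,.2) for b in(-.8,.2,1.2) for c in(-1.5,0.,1.5)]
def show(n,p,R,ax=38):
    for q in best(p,R,ax,S): 
        if q[3]<2.2: print(n,q.round(2).tolist())
for phi in (40,50,60):
  for psi in (-80,-60):
    show(f'pick {phi} {psi}',[538,-280,63],tool(psi,phi,1))
c=np.array([.14,.99])
az=82
for phi in (40,50,60):
  show(f'lay {phi}',[455,-50,50],tool(az,90-phi,1))
for ph in (15,30,45):
  show(f'regrasp {ph}',[458,-15,50],tool(az+180,90-ph,-1))
  for psi in (60,80,100): show(f'place {ph} {psi}',[519,184.5,70],tool(psi,ph,1))
```

```text
pick 50 -80 [-0.46, 0.63, 1.73, -1.09, 0.62, 0.24]
pick 60 -80 [-0.51, 0.61, 1.67, -0.71, 0.63, -0.15]
pick 60 -60 [-0.58, 0.56, 1.78, -0.62, 0.4, -0.58]
lay 40 [-0.69, 0.59, 1.86, 0.63, 1.18, 2.19]
lay 50 [-0.75, 0.67, 1.84, 0.71, 1.31, 2.1]
lay 60 [-0.79, 0.76, 1.8, 0.77, 1.44, 2.03]
place 15 60 [-0.36, 0.77, 2.08, 1.65, 1.27, 1.87]
place 15 80 [-0.35, 0.83, 1.85, 1.29, 1.42, 2.03]
place 15 100 [-0.3, 0.91, 1.6, 1.03, 1.62, 2.13]
regrasp 30 [-0.02, 0.55, 1.84, -0.66, 0.94, -2.57]
place 30 60 [-0.29, 0.62, 2.07, 1.52, 1.01, 2.11]
place 30 80 [-0.3, 0.69, 1.86, 1.17, 1.21, 2.2]
place 30 100 [-0.26, 0.79, 1.63, 0.91, 1.44, 2.22]
regrasp 45 [0.09, 0.66, 1.78, -0.87, 1.12, -2.34]
place 45 60 [-0.2, 0.51, 2.0, 1.24, 0.79, 2.47]
place 45 80 [-0.22, 0.59, 1.84, 0.97, 1.03, 2.43]
place 45 100 [-0.19, 0.68, 1.65, 0.77, 1.26, 2.36]
```

Request:
{"method": "play_rows", "body": {"translation": [[-0.222,0,0.3],[-0.222,0,0.3],[-0.222,0,0.3],[-0.222,0,0.3],[-0.222,0,0.3],[-0.222,0,0.3],[-0.222,0,0.318],[-0.222,0,0.323],[-0.222,0,0.328],[-0.222,0,0.331]], "rotation": [[0,0,0],[0,0,0],[0,0,0],[0,0,0],[0,0,0],[0,0,0],[0,0,0],[0,0,0],[0,0,0],[0,0,0]], "gripper": [-0.42,-0.42,-0.42,-0.42,-0.42,-0.42,-0.42,-0.42,-0.42,-0.42]}}

```text
time_s: 13.25
eef_pos: [501.5, 69.2, -0.8]
ee_rot: [0.0, 0.705, 0.709, 0.0]
force: [-0.4, 0.8, -0.1]
grip_width: 0.711
grip_force: 0.0
```

Request:
{"method": "play_rows", "body": {"translation": [[0,0,0.002],[0,0,0.005],[0,0,0.008],[0,0,0.011],[0,0,0.013],[0,0,0.013]], "rotation": [[0,0,0],[0,0,0],[0,0,0],[0,0,0],[0,0,0],[0,0,0]], "gripper": [-0.42,-0.42,-0.42,-0.42,-0.42,-0.42]}}

```text
time_s: 14.0
eef_pos: [501.3, 68.9, -14.3]
ee_rot: [-0.0, 0.705, 0.709, -0.0]
force: [1.2, 0.2, -0.1]
grip_width: 0.71
grip_force: 0.0
```

Request:
{"method": "play_rows", "body": {"translation": [[0,0,0.003],[0,0,0.006],[0,0,0.008],[0,0,0.009],[0,0,0.01],[0,0,0.01]], "rotation": [[0,0,0],[0,0,0],[0,0,0],[0,0,0],[0,0,0],[0,0,0]], "gripper": [-0.42,-0.42,-0.42,-0.42,-0.42,-0.42]}}

```text
time_s: 14.75
eef_pos: [501.4, 68.9, -24.1]
ee_rot: [-0.0, 0.705, 0.709, -0.0]
force: [-0.3, -0.2, -1.1]
grip_width: 0.71
grip_force: 0.0
```

Request:
{"method": "play_rows", "body": {"translation": [[0,0,0.002],[0,0,0.004],[0,0,0.005],[0,0,0.005]], "rotation": [[0,0,0],[0,0,0],[0,0,0],[0,0,0]], "gripper": [-0.42,-0.42,-0.42,-0.42]}}

```text
time_s: 15.25
eef_pos: [501.3, 68.9, -28.6]
ee_rot: [-0.0, 0.705, 0.709, -0.0]
force: [-3.0, -0.4, 8.8]
grip_width: 0.708
grip_force: 4.0
```

Run:
```python
from kin import *
R=tool(-80,55); t=R.as_matrix()[:,2]; p=np.array([538.5,-280,67])
for d in (37,-50): print(d,(p+d*t).round(1), ik(p+d*t,R,[-.48,.62,1.7,-.9,.62,.05]))
go(p-60*t+[0,0,60],R)
```

```text
37 [ 542.2 -300.9   36.7] (array([-0.484 ,  0.612 ,  1.6999, -0.8901,  0.6233,  0.0298]), np.float64(8.38900282573718e-10))
-50 [ 533.5 -251.8  108. ] (array([-0.4041,  0.4622,  1.7178, -0.773 ,  0.7583, -0.057 ]), np.float64(2.438244450786442e-10))
t 15.25 p [501.3  68.9 -28.6] q [-0.095  0.596  1.784 -0.     0.762 -0.1  ] F [-3.  -0.4  8.8] gw 0.708 gf 4.04893828090394
trans [-0.3152  0.0295 -0.2048] rot [-0.0518 -0.6093 -0.164 ]
```

Request:
{"method": "play_rows", "body": {"translation": [[0,0,-0.06],[0,0,-0.12],[0,0,-0.18],[-0.03,0.003,-0.21],[-0.09,0.01,-0.21],[-0.15,0.015,-0.21],[-0.21,0.02,-0.21],[-0.27,0.025,-0.21],[-0.315,0.0295,-0.205],[-0.315,0.0295,-0.205]], "rotation": [[0,0,0],[0,0,0],[0,0,0],[-0.01,-0.1,-0.03],[-0.02,-0.2,-0.06],[-0.03,-0.35,-0.09],[-0.04,-0.5,-0.13],[-0.0518,-0.609,-0.164],[-0.0518,-0.609,-0.164],[-0.0518,-0.609,-0.164]], "gripper": [-0.42,-0.42,-0.42,-1,-1,-1,-1,-1,-1,-1]}}

```text
time_s: 16.5
eef_pos: [531.8, -248.2, 175.2]
ee_rot: [0.229, 0.614, 0.73, -0.194]
force: [0.2, 0.0, -0.2]
grip_width: 1.003
grip_force: 0.0
```

Run:
```python
from kin import *
d=wcam('w8.png')
import pickle; pickle.dump(d,open('w8.pkl','wb'))
print(X.round(1),'fit err',np.abs(fit.fun).max())
R=tool(-80,55); t=R.as_matrix()[:,2]; p=np.array([538.5,-280,67])
go(p-50*t,R)
# rim projection for candidates, edge score
g=cv2.GaussianBlur(cv2.cvtColor(d['pixels'],cv2.COLOR_RGB2GRAY),(0,0),1).astype(float)
gx=np.hypot(cv2.Sobel(g,6,1,0),cv2.Sobel(g,6,0,1))
a=np.linspace(0,2*np.pi,90)
best_=[]
for x in np.arange(525,553,1.):
  for y in np.arange(-294,-265,1.):
    P=proj(d,np.c_[x+28*np.cos(a),y+28*np.sin(a),0*a+85]); 
    ok=(P[:,0]>1)&(P[:,0]<638)&(P[:,1]>1)&(P[:,1]<478)
    if ok.sum()<40: continue
    u=P[ok].round().astype(int); best_.append((gx[u[:,1],u[:,0]].mean(),x,y,ok.sum()))
print(sorted(best_)[-6:]); print(proj(d,[538.5,-280,85]))
```

```text
[209.8   0.  438.9 397.5  39.  287.2 116.3] fit err 0.0901935734537754
t 16.55 p [ 531.9 -246.7  175.4] q [-0.404  0.367  1.651 -0.672  0.882 -0.203] F [ 0.  -0.   0.1] gw 0.998 gf 0.0
trans [0.0343 0.0007 0.0583] rot [-0.0016 -0.001  -0.0016]
[(np.float64(202.8662545629288), np.float64(540.0), np.float64(-280.0), np.int64(90)), (np.float64(208.05402234594754), np.float64(539.0), np.float64(-280.0), np.int64(90)), (np.float64(226.0983565810698), np.float64(539.0), np.float64(-282.0), np.int64(90)), (np.float64(236.50098421436095), np.float64(540.0), np.float64(-282.0), np.int64(90)), (np.float64(267.6414283082775), np.float64(539.0), np.float64(-281.0), np.int64(90)), (np.float64(272.78346279983873), np.float64(540.0), np.float64(-281.0), np.int64(90))]
[[324.0512 189.3598]]
```

Request:
{"method": "play_rows", "body": {"translation": [[0.0333,0.0015,0.03],[0.0333,0.0015,0.059],[0.0333,0.0015,0.08],[0.0333,0.0015,0.1],[0.0333,0.0015,0.12],[0.0333,0.0015,0.135],[0.0333,0.0015,0.146],[0.0333,0.0015,0.146]], "rotation": [[0,0,0],[0,0,0],[0,0,0],[0,0,0],[0,0,0],[0,0,0],[0,0,0],[0,0,0]], "gripper": [-1,-1,-1,-1,-1,-1,-1,-1]}}

```text
time_s: 17.55
eef_pos: [543.5, -301.5, 36.6]
ee_rot: [0.23, 0.613, 0.731, -0.193]
force: [-0.4, -0.1, 0.8]
grip_width: 0.997
grip_force: 0.0
```

Request:
{"method": "play_rows", "body": {"translation": [[0,0,0],[0,0,0],[0,0,0],[0,0,0],[0,0,0],[0,0,0]], "rotation": [[0,0,0],[0,0,0],[0,0,0],[0,0,0],[0,0,0],[0,0,0]], "gripper": [-0.4,0,0.2,0.2,0.2,0.2], "force": 30}}

```text
time_s: 18.3
eef_pos: [544.2, -301.3, 38.0]
ee_rot: [0.231, 0.613, 0.73, -0.193]
force: [0.6, 2.7, 6.6]
grip_width: 0.657
grip_force: 32.6
```

Run:
```python
from kin import *
R=tool(-80,55); t=R.as_matrix()[:,2]; p=np.array([539.5,-281,67])
go(p+37*t,R)
s=ctrl.sense(); R0=rot(s['ee_rot']); print('up in tool',R0.inv().apply([0,0,1]),'grip pt',s['eef_pos']-37*R0.as_matrix()[:,2])
```

```text
t 18.3 p [ 544.2 -301.3   38. ] q [-0.49   0.613  1.687 -0.879  0.626  0.011] F [0.6 2.7 6.6] gw 0.657 gf 32.56324902176857
trans [ 0.0004 -0.0011  0.0013] rot [ 0.0011  0.0007 -0.0004]
up in tool [-0.5741  0.0011 -0.8188] grip pt [ 540.4786 -280.3466   68.2936]
```

Run:
```python
from kin import *
from scipy.spatial.transform import Slerp
s=st(); R0=rot(s['ee_rot']); p0=s['eef_pos']
R1=tool(82.2,35,-1); t1=R1.as_matrix()[:,2]
print('mouth dir',R1.apply([-.5741,0,-.8188]).round(3))
g1=np.array([455.2,-57.6,49.3]); 
A=p0+[0,0,130]; B=g1+37*t1+[0,0,130]
q=s['joints']; 
for f in np.linspace(0,1,11):
    Rf=Slerp([0,1],Ro.concatenate([R0,R1]))([f])[0]; gp=(A-37*R0.as_matrix()[:,2])*(1-f)+(B-37*t1)*f
    q2,e=ik(gp+37*Rf.as_matrix()[:,2],Rf,q); print(f.round(1),q2.round(2),round(e,4),np.abs(q2-q).max().round(2)); q=q2
print('lift',R0.inv().apply([0,0,.13]).round(4)); print('B',(R0.inv().apply(B-p0)/1000).round(4),(R0.inv()*R1).as_rotvec().round(4))
print('final',B-[0,0,130])
```

```text
mouth dir [-0.136 -0.991 -0.001]
0.0 [-0.49  0.42  1.59 -0.65  0.84 -0.29] 0.0 0.3
0.1 [-0.51  0.4   1.58 -0.44  0.91 -0.43] 0.0 0.22
0.2 [-0.54  0.38  1.57 -0.25  0.99 -0.53] 0.0 0.19
0.3 [-0.57  0.37  1.56 -0.09  1.08 -0.61] 0.0 0.16
0.4 [-0.6   0.37  1.57  0.06  1.17 -0.68] 0.0 0.15
0.5 [-0.63  0.37  1.58  0.19  1.25 -0.72] 0.0 0.13
0.6 [-0.67  0.38  1.6   0.31  1.33 -0.76] 0.0 0.12
0.7 [-0.7   0.39  1.63  0.42  1.41 -0.79] 0.0 0.11
0.8 [-0.73  0.41  1.67  0.53  1.48 -0.82] 0.0 0.11
0.9 [-0.75  0.43  1.72  0.63  1.54 -0.85] 0.0 0.1
1.0 [-0.77  0.46  1.77  0.72  1.6  -0.88] 0.0 0.09
lift [-0.0746  0.0001 -0.1064]
B [ 0.1638 -0.0359 -0.2616] [-0.0586  1.5575  0.3401]
final [459.3134 -27.5718  28.0777]
```

Request:
{"method": "play_rows", "body": {"translation": [[-0.006,0,-0.009],[-0.023,0,-0.033],[-0.05,0,-0.072],[-0.0746,0,-0.1064],[-0.0746,0,-0.1064]], "rotation": [[0,0,0],[0,0,0],[0,0,0],[0,0,0],[0,0,0]], "gripper": [0.2,0.2,0.2,0.2,0.2], "force": 45}}

```text
time_s: 18.92
eef_pos: [544.8, -301.7, 170.9]
ee_rot: [0.233, 0.613, 0.73, -0.192]
force: [-0.2, 0.6, -2.0]
grip_width: 0.648
grip_force: 48.2
```

Run:
```python
from kin import *
R1=tool(82.2,35,-1); t1=R1.as_matrix()[:,2]
go(np.array([455.2,-57.6,179.3])+37*t1,R1)
```

```text
t 18.925 p [ 544.8 -301.7  170.9] q [-0.491  0.42   1.587 -0.653  0.836 -0.29 ] F [-0.2  0.6 -2. ] gw 0.648 gf 48.23805257678032
trans [ 0.2401 -0.0366 -0.1538] rot [-0.0539  1.5591  0.3406]
```

Request:
{"method": "play_rows", "body": {"translation": [[0.02,-0.003,-0.03],[0.045,-0.006,-0.06],[0.07,-0.01,-0.09],[0.1,-0.015,-0.11],[0.13,-0.02,-0.125],[0.16,-0.025,-0.14],[0.19,-0.03,-0.147],[0.22,-0.034,-0.1525],[0.2401,-0.0366,-0.1538],[0.2401,-0.0366,-0.1538]], "rotation": [[-0.006,0.173,0.038],[-0.012,0.346,0.076],[-0.018,0.52,0.114],[-0.024,0.693,0.152],[-0.03,0.866,0.189],[-0.036,1.039,0.227],[-0.042,1.213,0.265],[-0.048,1.386,0.303],[-0.0539,1.559,0.3406],[-0.0539,1.559,0.3406]], "gripper": [0.2,0.2,0.2,0.2,0.2,0.2,0.2,0.2,0.2,0.2]}}

```text
time_s: 20.18
eef_pos: [457.1, -27.0, 153.4]
ee_rot: [-0.308, 0.67, 0.58, 0.346]
force: [0.6, -0.6, -1.1]
grip_width: 0.649
grip_force: 48.7
```

Run:
```python
from kin import *
R1=tool(82.2,35,-1); t1=R1.as_matrix()[:,2]
go(np.array([455.2,-57.6,64.3])+37*t1,R1)
d=wcam('w9.png'); s=cap('scene','s9.png'); e=cap('side','e9.png')
```

```text
t 20.175 p [457.1 -27.  153.4] q [-0.772  0.47   1.78   0.718  1.595 -0.884] F [ 0.6 -0.6 -1.1] gw 0.649 gf 48.68954624980688
trans [-0.0907  0.0036  0.0627] rot [-0.0054 -0.0037 -0.0105]
```

Request:
{"method": "play_rows", "body": {"translation": [[-0.03,0.001,0.02],[-0.06,0.002,0.041],[-0.085,0.003,0.059],[-0.09,0.0035,0.0625],[-0.09,0.0035,0.0625],[-0.09,0.0035,0.0625]], "rotation": [[-0.003,-0.002,-0.005],[-0.005,-0.004,-0.01],[-0.005,-0.004,-0.01],[-0.005,-0.004,-0.01],[-0.005,-0.004,-0.01],[-0.005,-0.004,-0.01]], "gripper": [0.2,0.2,0.2,0.2,0.2,0.2]}}

```text
time_s: 21.08
eef_pos: [461.6, -28.2, 47.0]
ee_rot: [-0.3, 0.667, 0.586, 0.348]
force: [-0.1, -0.3, -0.8]
grip_width: 0.652
grip_force: 48.7
```

Run:
```python
from kin import *
R1=tool(82.2,35,-1); t1=R1.as_matrix()[:,2]
go(np.array([455.2,-57.6,54.3])+37*t1,R1)
s=ctrl.sense();R0=rot(s['ee_rot']); print('down 1mm',(R0.inv().apply([0,0,-1])).round(4),'mouth',R0.apply([-.5741,0,-.8188]).round(3))
# side/scene/wrist: rim fit of lying beaker: search grip-frame offset
W=wcam('w10.png'); S=cap('scene','s10.png'); E=cap('side','e10.png')
import pickle; pickle.dump((W,S,E,s['eef_pos'],s['ee_rot']),open('v10.pkl','wb'))
m=R0.apply([-.5741,0,-.8188]); G=s['eef_pos']-37*R0.as_matrix()[:,2]
u=np.cross(m,[0,0,1]);u/=np.linalg.norm(u);v=np.cross(u,m); a=np.linspace(0,2*np.pi,120)
for n,d in (('side',E),('scene',S)):
    g=cv2.GaussianBlur(cv2.cvtColor(d['pixels'],cv2.COLOR_RGB2GRAY),(0,0),.8).astype(float)
    gm=np.hypot(cv2.Sobel(g,6,1,0),cv2.Sobel(g,6,0,1)); o=[]
    for along in (12,14,16,18,20,22):
      for dv in np.arange(-10,11,2.):
        for du in (-6,-3,0,3,6):
          c=G+m*along+v*dv+u*du; P=proj(d,c+28*np.outer(np.cos(a),u)+28*np.outer(np.sin(a),v)).round().astype(int)
          o.append((gm[P[:,1].clip(0,479),P[:,0].clip(0,639)].mean().round(1),along,dv,du))
    print(n,sorted(o)[-5:],[x for x in o if x[1:]==(16,0,0)])
```

```text
t 21.075 p [461.6 -28.2  47. ] q [-0.768  0.669  1.812  0.733  1.409 -1.053] F [-0.1 -0.3 -0.8] gw 0.652 gf 48.686100505292416
trans [-0.0112 -0.0025  0.0082] rot [0.0028 0.0042 0.0072]
down 1mm [-0.8167 -0.0075  0.577 ] mouth [-0.134 -0.991  0.004]
side [(np.float64(62.5), 12, np.float64(8.0), -6), (np.float64(62.9), 12, np.float64(10.0), -6), (np.float64(62.9), 14, np.float64(10.0), -6), (np.float64(64.0), 14, np.float64(10.0), -3), (np.float64(68.3), 12, np.float64(10.0), -3)] [(np.float64(47.1), 16, np.float64(0.0), 0)]
scene [(np.float64(235.1), 18, np.float64(-2.0), -3), (np.float64(236.1), 12, np.float64(4.0), 3), (np.float64(236.3), 20, np.float64(-4.0), -3), (np.float64(237.1), 12, np.float64(6.0), 3), (np.float64(237.2), 22, np.float64(-8.0), -6)] [(np.float64(234.4), 16, np.float64(0.0), 0)]
```

Request:
{"method": "play_rows", "body": {"translation": [[-0.004,-0.001,0.003],[-0.008,-0.002,0.006],[-0.011,-0.0025,0.008],[-0.011,-0.0025,0.008],[-0.011,-0.0025,0.008]], "rotation": [[0.001,0.002,0.003],[0.003,0.004,0.007],[0.003,0.004,0.007],[0.003,0.004,0.007],[0.003,0.004,0.007]], "gripper": [0.2,0.2,0.2,0.2,0.2]}}

```text
time_s: 21.85
eef_pos: [458.7, -27.2, 32.3]
ee_rot: [-0.305, 0.668, 0.583, 0.348]
force: [-0.3, -0.1, -1.6]
grip_width: 0.65
grip_force: 48.7
```

Run:
```python
from kin import *
R1=tool(82.2,35,-1); t1=R1.as_matrix()[:,2]
go(np.array([455.2,-57.6,49.3])+37*t1,R1)
```

```text
t 21.85 p [458.7 -27.2  32.3] q [-0.771  0.7    1.816  0.735  1.391 -1.069] F [-0.3 -0.1 -1.6] gw 0.65 gf 48.691710121929646
trans [-0.0036  0.0006  0.0022] rot [-0.0012 -0.0016 -0.0017]
```

Request:
{"method": "play_rows", "body": {"translation": [[-0.001,0.0003,0.0007],[-0.0018,0.0006,0.0012],[-0.0026,0.0006,0.0018],[-0.0026,0.0006,0.0018]], "rotation": [[0,0,0],[0,0,0],[0,0,0],[0,0,0]], "gripper": [0.2,0.2,0.2,0.2]}}

```text
time_s: 22.35
eef_pos: [459.4, -27.4, 29.2]
ee_rot: [-0.305, 0.668, 0.582, 0.348]
force: [0.3, -0.1, -0.5]
grip_width: 0.651
grip_force: 48.8
```

Request:
{"method": "play_rows", "body": {"translation": [[-0.0008,0,0.0006],[-0.0016,0,0.0011],[-0.0024,0,0.0017],[-0.0024,0,0.0017]], "rotation": [[0,0,0],[0,0,0],[0,0,0],[0,0,0]], "gripper": [0.2,0.2,0.2,0.2]}}

```text
time_s: 22.85
eef_pos: [459.5, -27.3, 28.4]
ee_rot: [-0.305, 0.667, 0.582, 0.35]
force: [-5.7, -4.8, 20.6]
grip_width: 0.649
grip_force: 50.2
```

Request:
{"method": "play_rows", "body": {"translation": [[0.0009,0,-0.0006],[0.0014,-0.0005,-0.001],[0.0014,-0.0005,-0.001],[0.0014,-0.0005,-0.001],[0.0014,-0.0005,-0.001],[0.0014,-0.0005,-0.001],[0.0014,-0.0005,-0.001],[0.0014,-0.0005,-0.001]], "rotation": [[0,0,0],[0,0,0],[0,0,0],[0,0,0],[0,0,0],[0,0,0],[0,0,0],[0,0,0]], "gripper": [0.2,0.2,-0.3,-0.4,-0.6,-0.8,-1,-1]}}

```text
time_s: 23.85
eef_pos: [458.8, -27.2, 27.9]
ee_rot: [-0.305, 0.668, 0.583, 0.348]
force: [0.7, 0.5, 0.7]
grip_width: 1.001
grip_force: 0.0
```

Run:
```python
from kin import *
s=st(); R0=rot(s['ee_rot']); print('retreat dir -z, pose',s['eef_pos'],s['grip_width'],s['force'].round(1))
# regrasp pose: lean heading -c, phi' from vertical
for ph in (25,30,35):
  R=tool(262.2,90-ph,1); t=R.as_matrix()[:,2]; g=np.array([460.9,-15.,49.3])
  for d in (37,-60):
    for q in best(g,R,d,[[-.1,.5,1.8,-.6,.9,.6]]): print(ph,d,q.round(2))
R=tool(262.2,60,1); t=R.as_matrix()[:,2]
go(g-60*t,R)
```

```text
retreat dir -z, pose [458.7576 -27.217   27.8934] 1.000719559668252 [0.7 0.5 0.7]
25 37 [-0.06  0.52  1.85 -0.57  0.89  0.47]
25 -60 [ 0.02  0.4   1.75 -0.48  1.12  0.4 ]
30 37 [-0.02  0.55  1.83 -0.66  0.94  0.56]
30 -60 [ 0.07  0.44  1.73 -0.56  1.16  0.49]
35 37 [ 0.01  0.58  1.82 -0.75  0.99  0.65]
35 -60 [ 0.12  0.49  1.71 -0.64  1.21  0.57]
t 23.85 p [458.8 -27.2  27.9] q [-0.771  0.709  1.816  0.736  1.384 -1.075] F [0.7 0.5 0.7] gw 1.001 gf 0.0
trans [ 0.0844  0.0003 -0.0072] rot [-0.0023 -1.4851 -0.0004]
```

Request:
{"method": "play_rows", "body": {"translation": [[0,0,-0.03],[0,0,-0.07],[0,0,-0.11],[0.02,0,-0.14],[0.05,0,-0.14],[0.07,0,-0.14],[0.09,0,-0.13],[0.11,0,-0.12],[0.12,0,-0.11],[0.13,0,-0.1]], "rotation": [[0,0,0],[0,0,0],[0,0,0],[0,-0.18,0],[0,-0.36,0],[0,-0.54,0],[0,-0.72,0],[0,-0.9,0],[0,-1.08,0],[0,-1.26,0]], "gripper": [-1,-1,-1,-1,-1,-1,-1,-1,-1,-1]}}

```text
time_s: 25.1
eef_pos: [458.4, -34.3, 192.8]
ee_rot: [0.1, 0.745, 0.65, -0.114]
force: [0.5, -0.7, -0.3]
grip_width: 0.997
grip_force: 0.0
```

Run:
```python
from kin import *
R=tool(262.2,60,1); t=R.as_matrix()[:,2]; g=np.array([460.9,-15.,49.3])
go(g-110*t,R)
```

```text
t 25.1 p [458.4 -34.3 192.8] q [-0.146  0.221  1.694 -0.322  1.239  0.098] F [ 0.5 -0.7 -0.3] gw 0.997 gf 0.0
trans [ 0.0855 -0.0002  0.0238] rot [ 0.0013 -0.2193 -0.0002]
```

Request:
{"method": "play_rows", "body": {"translation": [[0.05,0,0.012],[0.0855,0,0.0238],[0.0855,0,0.0238],[0.0855,0,0.0238]], "rotation": [[0,-0.11,0],[0,-0.219,0],[0,-0.219,0],[0,-0.219,0]], "gripper": [-1,-1,-1,-1]}}

```text
time_s: 25.6
eef_pos: [468.3, 39.0, 144.2]
ee_rot: [0.167, 0.728, 0.636, -0.193]
force: [-0.1, -0.1, 0.5]
grip_width: 1.001
grip_force: 0.0
```

```bash
cat > lie.py <<'E'
from kin import *
def liefit(ds):
    a=np.linspace(0,2*np.pi,160); gm=[]
    for d in ds:
        g=cv2.GaussianBlur(cv2.cvtColor(d['pixels'],cv2.COLOR_RGB2GRAY),(0,0),1).astype(float); gm.append(np.hypot(cv2.Sobel(g,6,1,0),cv2.Sobel(g,6,0,1)))
    o=[]
    for cx in np.arange(448,470,2.):
     for cy in np.arange(-52,-8,2.):
      for yaw in (80.2,82.2,84.2):
        c=np.array([np.cos(np.radians(yaw)),np.sin(np.radians(yaw)),0]); u=np.array([c[1],-c[0],0]); sc=0
        for d,G in zip(ds,gm):
            ring=28*np.outer(np.cos(a),u)+28*np.outer(np.sin(a),[0,0,1])
            P=np.vstack([np.array([cx,cy,49.3])+k*42.5*c+ring for k in(-1,1)])
            q=proj(d,P); h=cv2.convexHull(q.astype(np.float32)).reshape(-1,2)
            # dense hull sampling
            hh=np.vstack([h,h[:1]]); pts=np.vstack([np.linspace(hh[i],hh[i+1],max(2,int(np.hypot(*(hh[i+1]-hh[i]))))) for i in range(len(h))])
            ok=(pts[:,0]>1)&(pts[:,0]<638)&(pts[:,1]>1)&(pts[:,1]<478)
            z=pts[ok].round().astype(int)
            if len(z)>50: sc+=np.minimum(G[z[:,1],z[:,0]],150).mean()*ok.mean()
        o.append((round(float(sc),1),cx,cy,yaw))
    return sorted(o)[-5:]
E
python3 - <<'E'
from lie import *
R=tool(262.2,60,1); t=R.as_matrix()[:,2]; g=np.array([460.9,-15.,49.3])
go(g+37*t,R)
d=wcam('w11.png'); s=cap('scene','s11.png'); e=cap('side','e11.png')
for n,D_ in (('w',[d]),('s',[s]),('e',[e]),('all',[d,s,e])): print(n,liefit(D_))
print(proj(d,[[460.9,-15,49],[458.75,-32,49]]).round())
E
```

```text
t 25.6 p [468.3  39.  144.2] q [ 0.119  0.4    1.654 -0.523  1.275  0.458] F [-0.1 -0.1  0.5] gw 1.001 gf 0.0
trans [-0.0007  0.0003  0.1464] rot [-0.0016 -0.0067  0.0009]
w [(106.0, np.float64(458.0), np.float64(-30.0), 80.2), (112.2, np.float64(458.0), np.float64(-32.0), 82.2), (114.7, np.float64(458.0), np.float64(-32.0), 80.2), (120.6, np.float64(458.0), np.float64(-34.0), 82.2), (122.4, np.float64(458.0), np.float64(-34.0), 80.2)]
s [(134.9, np.float64(456.0), np.float64(-28.0), 82.2), (135.1, np.float64(460.0), np.float64(-32.0), 82.2), (135.6, np.float64(456.0), np.float64(-28.0), 84.2), (135.6, np.float64(460.0), np.float64(-32.0), 80.2), (135.8, np.float64(458.0), np.float64(-32.0), 80.2)]
e [(136.1, np.float64(462.0), np.float64(-40.0), 84.2), (136.2, np.float64(462.0), np.float64(-40.0), 82.2), (137.2, np.float64(456.0), np.float64(-36.0), 82.2), (137.2, np.float64(460.0), np.float64(-40.0), 84.2), (137.3, np.float64(456.0), np.float64(-38.0), 82.2)]
all [(364.4, np.float64(458.0), np.float64(-30.0), 80.2), (371.3, np.float64(458.0), np.float64(-32.0), 82.2), (379.6, np.float64(458.0), np.float64(-34.0), 82.2), (380.6, np.float64(458.0), np.float64(-32.0), 80.2), (384.3, np.float64(458.0), np.float64(-34.0), 80.2)]
[[322. 221.]
 [322. 238.]]
```

Run:
```python
from kin import *
R=tool(261.5,65,1); t=R.as_matrix()[:,2]; g=np.array([461.2,-12.2,49.3])
go(g-70*t,R); go(g+35*t,R)
for d in (-70,35): print(best(g,R,d,[[-.1,.5,1.8,-.6,.9,.6]]))
```

```text
t 25.75 p [468.4  38.1 144.7] q [ 0.117  0.399  1.654 -0.523  1.275  0.459] F [0.7 0.7 1.2] gw 0.999 gf 0.0
trans [-0.0027  0.0001  0.0383] rot [0.0042 0.0805 0.0092]
t 25.75 p [468.4  38.1 144.7] q [ 0.117  0.399  1.654 -0.523  1.275  0.459] F [0.7 0.7 1.2] gw 0.999 gf 0.0
trans [ 0.0058 -0.0003  0.143 ] rot [0.0042 0.0805 0.0092]
[array([ 0.0355,  0.3951,  1.7257, -0.4725,  1.1506,  0.4079])]
[array([-0.0562,  0.5249,  1.8404, -0.5657,  0.9028,  0.4763])]
```

Request:
{"method": "play_rows", "body": {"translation": [[-0.0027,0,0.02],[-0.0027,0,0.038],[0,0,0.07],[0.002,0,0.095],[0.004,0,0.118],[0.0055,-0.0003,0.136],[0.0058,-0.0003,0.143],[0.0058,-0.0003,0.143],[0.0058,-0.0003,0.143]], "rotation": [[0.004,0.08,0.009],[0.004,0.08,0.009],[0.004,0.08,0.009],[0.004,0.08,0.009],[0.004,0.08,0.009],[0.004,0.08,0.009],[0.004,0.08,0.009],[0.004,0.08,0.009],[0.004,0.08,0.009]], "gripper": [-1,-1,-1,-1,-1,-1,-1,-1,-1]}}

```text
time_s: 26.88
eef_pos: [459.2, -25.8, 17.4]
ee_rot: [0.142, 0.739, 0.638, -0.164]
force: [-0.7, -0.5, -0.8]
grip_width: 1.0
grip_force: 0.0
```

Run:
```python
from kin import *
R=tool(261.5,65,1); t=R.as_matrix()[:,2]; g=np.array([461.2,-12.2,49.3])
go(g+35*t,R)
```

```text
t 26.875 p [459.2 -25.8  17.4] q [-0.053  0.526  1.84  -0.567  0.903  0.478] F [-0.7 -0.5 -0.8] gw 1.0 gf 0.0
trans [-0.001   0.      0.0003] rot [0.0009 0.001  0.0021]
```

Request:
{"method": "play_rows", "body": {"translation": [[0,0,0],[0,0,0],[0,0,0],[0,0,0],[0,0,0],[0,0,0],[0,0,0]], "rotation": [[0,0,0],[0,0,0],[0,0,0],[0,0,0],[0,0,0],[0,0,0],[0,0,0]], "gripper": [-0.4,0,0.2,0.2,0.2,0.2,0.2], "force": 35}}

```text
time_s: 27.75
eef_pos: [460.0, -25.7, 17.5]
ee_rot: [0.142, 0.739, 0.638, -0.164]
force: [3.0, 0.6, 5.8]
grip_width: 0.653
grip_force: 36.8
```

Run:
```python
from lie import *
from scipy.spatial.transform import Slerp
s=st(); R0=rot(s['ee_rot']); print(s['eef_pos'].round(1),s['grip_width'],s['grip_force'],s['force'].round(1))
e=cap('side','e12.png'); d=wcam('w12.png'); print(liefit([d]),liefit([d,e]))
a=np.radians(81.5); m=-np.array([np.cos(a),np.sin(a),0])
mt=R0.inv().apply(m); print('mouth in tool',mt.round(4))
# final: R1 with mouth down exactly: rotate R0 by rotation mapping m->-z
k=np.cross(m,[0,0,-1]); Rr=Ro.from_rotvec(k*np.pi/2)*R0
for yaw in (-15,0,15):
    R1=Ro.from_euler('z',yaw,degrees=True)*Rr; t1=R1.as_matrix()[:,2]; print(yaw,t1.round(3),(R1.apply(mt)).round(3))
    G=s['eef_pos']-35*R0.as_matrix()[:,2]; q=s['joints']
    for f in np.linspace(0,1,9):
        Rf=Slerp([0,1],Ro.concatenate([R0,R1]))([f])[0]; gp=(G+[0,0,150])*(1-f)+np.array([519,184.7,174])*f
        q2,er=ik(gp+35*Rf.as_matrix()[:,2],Rf,q); q=q2
        if f in(0,.25,.5,.75,1): print('  ',f,q.round(2),round(er,4))
    q2,er=ik(np.array([519,184.7,74])+35*t1,R1,q); print('   end',q2.round(2),er)
print('up 150',R0.inv().apply([0,0,.15]).round(4))
```

```text
[460.  -25.7  17.5] 0.653002756512779 36.838959865272045 [3.  0.6 5.8]
[(65.7, np.float64(460.0), np.float64(-18.0), 80.2), (67.0, np.float64(458.0), np.float64(-32.0), 80.2), (67.9, np.float64(460.0), np.float64(-20.0), 80.2), (73.6, np.float64(458.0), np.float64(-34.0), 80.2), (89.2, np.float64(458.0), np.float64(-34.0), 82.2)] [(174.1, np.float64(458.0), np.float64(-32.0), 82.2), (175.3, np.float64(458.0), np.float64(-30.0), 80.2), (184.6, np.float64(458.0), np.float64(-32.0), 80.2), (191.6, np.float64(458.0), np.float64(-34.0), 80.2), (202.6, np.float64(458.0), np.float64(-34.0), 82.2)]
mouth in tool [-0.9059 -0.0032  0.4234]
-15 [ 0.364  0.83  -0.423] [ 0.  0. -1.]
   0.0 [-0.05  0.29  1.71 -0.47  1.22  0.27] 0.0
   0.25 [-0.14  0.24  1.73 -0.05  1.13  0.09] 0.0
   0.5 [-0.24  0.23  1.8   0.4   1.07 -0.15] 0.0
   0.75 [-0.3   0.29  1.9   0.87  1.07 -0.46] 0.0
   1.0 [-0.31  0.43  1.99  1.34  1.18 -0.78] 0.0
   end [-0.31  0.66  2.01  1.45  1.14 -1.05] 2.3239863367052747e-11
0 [ 0.137  0.896 -0.423] [ 0.  0. -1.]
   0.0 [-0.05  0.29  1.71 -0.47  1.22  0.27] 0.0
   0.25 [-0.14  0.26  1.7  -0.05  1.17  0.02] 0.0
   0.5 [-0.24  0.28  1.74  0.38  1.18 -0.24] 0.0
   0.75 [-0.3   0.36  1.79  0.78  1.24 -0.52] 0.0
   1.0 [-0.31  0.51  1.83  1.15  1.38 -0.77] 0.0
   end [-0.31  0.72  1.85  1.2   1.29 -0.98] 7.477352070850428e-14
15 [-0.1    0.9   -0.423] [ 0.  0. -1.]
   0.0 [-0.05  0.29  1.71 -0.47  1.22  0.27] 0.0
   0.25 [-0.14  0.28  1.68 -0.05  1.22 -0.04] 0.0
   0.5 [-0.23  0.33  1.67  0.34  1.28 -0.32] 0.0
   0.75 [-0.28  0.44  1.67  0.69  1.4  -0.57] 0.0
   1.0 [-0.28  0.61  1.66  0.99  1.56 -0.78] 0.0
   end [-0.28  0.79  1.67  1.    1.46 -0.95] 2.5535129566378596e-15
up 150 [-0.0635  0.0002 -0.1359]
```

Request:
{"method": "play_rows", "body": {"translation": [[-0.004,0,-0.009],[-0.016,0,-0.034],[-0.035,0,-0.075],[-0.055,0,-0.118],[-0.0635,0,-0.136],[-0.0635,0,-0.136]], "rotation": [[0,0,0],[0,0,0],[0,0,0],[0,0,0],[0,0,0],[0,0,0]], "gripper": [0.2,0.2,0.2,0.2,0.2,0.2], "force": 45}}

```text
time_s: 28.6
eef_pos: [458.9, -25.6, 167.7]
ee_rot: [0.142, 0.739, 0.638, -0.164]
force: [-0.6, 0.2, -2.9]
grip_width: 0.649
grip_force: 48.3
```

```bash
cat > fin.py <<'E'
from kin import *
Rg=rot([0.142,0.739,0.638,-0.164]); pg=np.array([460.0,-25.7,17.5])
a_=np.radians(81.5); m_=-np.array([np.cos(a_),np.sin(a_),0])
mt=Rg.inv().apply(m_); ct=Rg.inv().apply(np.array([458.5,-33,49.3])-pg)
R1=Ro.from_euler('z',-15,degrees=True)*Ro.from_rotvec(np.cross(m_,[0,0,-1])*np.pi/2)*Rg
def tcp(zoff,xy=(518.9,184.7)): return np.array([xy[0],xy[1],52.5+zoff])-R1.apply(ct)
E
python3 - <<'E'
from fin import *
print(ct,R1.apply(mt)); go(tcp(100),R1)
E
```

```text
[-20.2076  -0.4004 -25.6568] [-0. -0. -1.]
t 28.6 p [458.9 -25.6 167.7] q [-0.053  0.291  1.712 -0.465  1.221  0.273] F [-0.6  0.2 -2.9] gw 0.649 gf 48.25777094811201
trans [ 0.2274  0.0375 -0.0977] rot [-0.1025  1.5603  0.2753]
```

Request:
{"method": "play_rows", "body": {"translation": [[0.02,0.004,-0.03],[0.04,0.008,-0.055],[0.07,0.012,-0.075],[0.1,0.017,-0.09],[0.13,0.021,-0.1],[0.16,0.026,-0.104],[0.19,0.031,-0.104],[0.215,0.035,-0.101],[0.2274,0.0375,-0.0977],[0.2274,0.0375,-0.0977]], "rotation": [[-0.011,0.173,0.031],[-0.023,0.347,0.061],[-0.034,0.52,0.092],[-0.046,0.693,0.122],[-0.057,0.867,0.153],[-0.068,1.04,0.184],[-0.08,1.214,0.214],[-0.091,1.387,0.245],[-0.1025,1.5603,0.2753],[-0.1025,1.5603,0.2753]], "gripper": [0.2,0.2,0.2,0.2,0.2,0.2,0.2,0.2,0.2,0.2]}}

```text
time_s: 29.85
eef_pos: [530.3, 213.4, 155.3]
ee_rot: [-0.296, 0.708, 0.461, 0.446]
force: [0.6, -0.3, -1.6]
grip_width: 0.648
grip_force: 48.7
```

Request:
{"method": "play_rows", "body": {"translation": [[0,0,0],[0,0,0]], "rotation": [[0,0,0],[0,0,0]], "gripper": [0.2,0.2]}}

```text
time_s: 30.1
eef_pos: [532.3, 213.6, 160.0]
ee_rot: [-0.293, 0.705, 0.464, 0.449]
force: [-0.4, -1.2, -2.4]
grip_width: 0.643
grip_force: 48.7
```

Run:
```python
from fin import *
go(tcp(25),R1)
```

```text
t 30.1 p [532.3 213.6 160. ] q [-0.313  0.424  1.99   1.334  1.185 -0.779] F [-0.4 -1.2 -2.4] gw 0.643 gf 48.70204646140337
trans [-0.0679 -0.0006  0.0319] rot [-0.0005  0.0025  0.0019]
```

Request:
{"method": "play_rows", "body": {"translation": [[-0.02,0,0.009],[-0.04,0,0.019],[-0.06,-0.0006,0.028],[-0.068,-0.0006,0.032],[-0.068,-0.0006,0.032],[-0.068,-0.0006,0.032]], "rotation": [[0,0.001,0.001],[0,0.0025,0.002],[0,0.0025,0.002],[0,0.0025,0.002],[0,0.0025,0.002],[0,0.0025,0.002]], "gripper": [0.2,0.2,0.2,0.2,0.2,0.2]}}

```text
time_s: 30.85
eef_pos: [531.9, 213.9, 84.6]
ee_rot: [-0.294, 0.705, 0.462, 0.45]
force: [0.9, 1.1, -1.6]
grip_width: 0.644
grip_force: 48.7
```

```bash
cat > up.py <<'E'
from fin import *
def upfit(ds,zb,tilt=False):
    a=np.linspace(0,2*np.pi,120); gm=[]
    for d in ds:
        g=cv2.GaussianBlur(cv2.cvtColor(d['pixels'],cv2.COLOR_RGB2GRAY),(0,0),1).astype(float); gm.append(np.hypot(cv2.Sobel(g,6,1,0),cv2.Sobel(g,6,0,1)))
    o=[]
    for x in np.arange(505,535,1.):
     for y in np.arange(170,201,1.):
        sc=0
        for d,G in zip(ds,gm):
            P=np.vstack([np.c_[x+28*np.cos(a),y+28*np.sin(a),0*a+h] for h in (zb,zb+85)])
            h=cv2.convexHull(proj(d,P).astype(np.float32)).reshape(-1,2)
            hh=np.vstack([h,h[:1]]); pts=np.vstack([np.linspace(hh[i],hh[i+1],max(2,int(np.hypot(*(hh[i+1]-hh[i]))))) for i in range(len(h))]).round().astype(int)
            ok=(pts[:,0]>0)&(pts[:,0]<640)&(pts[:,1]>0)&(pts[:,1]<480); pts=pts[ok]
            if len(pts)>20: sc+=np.minimum(G[pts[:,1],pts[:,0]],150).mean()
        o.append((round(float(sc),1),x,y))
    return [tuple(map(float,k)) for k in sorted(o)[-5:]]
E
python3 - <<'E'
from up import *
go(tcp(5),R1); R0=rot(ctrl.sense()['ee_rot']); print('axis',R0.apply(mt).round(4),'1mm down',R0.inv().apply([0,0,-1]).round(3), 'centre',(ctrl.sense()['eef_pos']+R0.apply(ct)).round(1))
zb=ctrl.sense()['eef_pos'][2]+R0.apply(ct)[2]-42.5
w=wcam('w13.png'); s=cap('scene','s13.png'); e=cap('side','e13.png'); print(zb)
for n,D_ in (('w',[w]),('s',[s]),('e',[e]),('all',[w,s,e])): print(n,upfit(D_,zb))
E
```

```text
t 30.85 p [531.9 213.9  84.6] q [-0.314  0.597  2.011  1.418  1.15  -0.984] F [ 0.9  1.1 -1.6] gw 0.644 gf 48.70108086615801
trans [-0.0179  0.0001  0.0082] rot [-0.0002 -0.0018 -0.0014]
axis [-0.0006  0.0022 -1.    ] 1mm down [-0.907 -0.001  0.422] centre [518.8 184.9  77.1]
34.62493533979608
w [(78.2, 519.0, 184.0), (78.8, 519.0, 186.0), (83.9, 519.0, 185.0), (91.3, 518.0, 185.0), (92.6, 518.0, 184.0)]
s [(148.7, 520.0, 186.0), (148.7, 521.0, 184.0), (148.7, 522.0, 184.0), (148.8, 522.0, 185.0), (149.0, 521.0, 186.0)]
e [(125.1, 521.0, 181.0), (125.1, 523.0, 180.0), (125.1, 523.0, 182.0), (125.2, 521.0, 179.0), (125.7, 520.0, 179.0)]
all [(349.0, 519.0, 186.0), (349.4, 519.0, 184.0), (354.4, 519.0, 185.0), (359.3, 518.0, 185.0), (360.0, 518.0, 184.0)]
```

Request:
{"method": "play_rows", "body": {"translation": [[-0.005,0,0.0023],[-0.01,0,0.0046],[-0.015,0,0.0069],[-0.0179,0,0.0082],[-0.0188,0,0.0086],[-0.0197,0,0.009],[-0.0206,0,0.0094],[-0.0206,0,0.0094]], "rotation": [[0,-0.001,-0.001],[0,-0.002,-0.001],[0,-0.002,-0.001],[0,-0.002,-0.001],[0,-0.002,-0.001],[0,-0.002,-0.001],[0,-0.002,-0.001],[0,-0.002,-0.001]], "gripper": [0.2,0.2,0.2,0.2,0.2,0.2,0.2,0.2]}}

```text
time_s: 32.0
eef_pos: [531.4, 213.7, 61.1]
ee_rot: [-0.294, 0.706, 0.462, 0.449]
force: [0.9, -0.0, -1.9]
grip_width: 0.646
grip_force: 48.7
```

Run:
```python
from fin import *
go(tcp(0),R1)
```

```text
t 32.0 p [531.4 213.7  61.1] q [-0.314  0.653  2.01   1.441  1.141 -1.042] F [ 0.9 -0.  -1.9] gw 0.646 gf 48.70352603495121
trans [-0.001   0.0005  0.0006] rot [-0.0007  0.0003 -0.002 ]
```

Close to touching, so I'm creeping down.

Request:
{"method": "play_rows", "body": {"translation": [[-0.0004,0.0002,0.0002],[-0.0008,0.0004,0.0004],[-0.0012,0.0005,0.0006],[-0.0012,0.0005,0.0006]], "rotation": [[0,0,-0.001],[0,0,-0.002],[0,0,-0.002],[0,0,-0.002]], "gripper": [0.2,0.2,0.2,0.2]}}

```text
time_s: 32.5
eef_pos: [531.8, 214.0, 60.5]
ee_rot: [-0.294, 0.705, 0.463, 0.45]
force: [-3.1, 0.7, 5.4]
grip_width: 0.644
grip_force: 49.0
```

Request:
{"method": "play_rows", "body": {"translation": [[0.0003,0,-0.0001],[0.0003,0,-0.0001],[0.0003,0,-0.0001],[0.0003,0,-0.0001],[0.0003,0,-0.0001],[0.0003,0,-0.0001],[0.0003,0,-0.0001],[0.0003,0,-0.0001]], "rotation": [[0,0,0],[0,0,0],[0,0,0],[0,0,0],[0,0,0],[0,0,0],[0,0,0],[0,0,0]], "gripper": [0.2,-0.3,-0.35,-0.4,-0.6,-0.8,-1,-1], "force": 20}}

```text
time_s: 33.5
eef_pos: [531.9, 213.6, 60.1]
ee_rot: [-0.294, 0.705, 0.463, 0.449]
force: [0.5, -0.5, -0.3]
grip_width: 0.998
grip_force: 0.0
```

Request:
{"method": "play_rows", "body": {"translation": [[0,0,-0.01],[0,0,-0.03],[0,0,-0.055],[0,0,-0.09],[0,0,-0.13],[0,0,-0.16],[0,0,-0.16],[0,0,-0.16]], "rotation": [[0,0,0],[0,0,0],[0,0,0],[0,0,0],[0,0,0],[0,0,0],[0,0,0],[0,0,0]], "gripper": [-1,-1,-1,-1,-1,-1,-1,-1]}}

```text
time_s: 34.5
eef_pos: [473.9, 81.1, 127.7]
ee_rot: [-0.294, 0.705, 0.463, 0.449]
force: [0.1, 0.4, -0.2]
grip_width: 0.999
grip_force: 0.0
```

Run:
```python
from up import *
s=st(); print(s['time_s'],s['eef_pos'].round(1),s['force'].round(1),s['grip_width'])
w=wcam('w14.png'); S=cap('scene','s14.png'); e=cap('side','e14.png')
for n,D_ in (('w',[w]),('s',[S]),('e',[e]),('all',[w,S,e])): print(n,upfit(D_,10))
print('ring in w',proj(w,[519,184.7,10]))
```

```text
34.5 [473.9  81.1 127.7] [ 0.1  0.4 -0.2] 0.9987027167648562
w [(124.1, 518.0, 184.0), (132.9, 518.0, 186.0), (134.0, 519.0, 185.0), (136.8, 518.0, 185.0), (138.8, 519.0, 186.0)]
s [(149.5, 522.0, 182.0), (149.6, 521.0, 186.0), (149.6, 522.0, 183.0), (149.6, 524.0, 183.0), (149.7, 523.0, 183.0)]
e [(144.8, 521.0, 187.0), (144.9, 520.0, 184.0), (145.0, 520.0, 186.0), (145.1, 520.0, 185.0), (145.2, 520.0, 187.0)]
all [(414.7, 518.0, 184.0), (419.7, 518.0, 186.0), (427.3, 519.0, 185.0), (427.5, 518.0, 185.0), (432.3, 519.0, 186.0)]
ring in w [[321.175  276.6748]]
```

Run:
```python
from h import *
d=wcam('w15.png'); x0,x1,y0,y1,s=465,575,130,245,3
H=cv2.getPerspectiveTransform(proj(d,[[x0,y0,10],[x1,y0,10],[x1,y1,10],[x0,y1,10]]).astype(np.float32),np.float32([[0,(y1-y0)*s],[(x1-x0)*s,(y1-y0)*s],[(x1-x0)*s,0],[0,0]]))
h=cv2.cvtColor(cv2.warpPerspective(d['pixels'],H,((x1-x0)*s,(y1-y0)*s)),cv2.COLOR_RGB2HSV)
ys,xs=np.where((h[...,0]>98)&(h[...,0]<125)&(h[...,1]>90)); X=x0+xs/s;Y=y1-ys/s
k=abs(np.hypot(X-519,Y-185)-39)<5;X=X[k];Y=Y[k]
A=np.c_[2*X,2*Y,np.ones(len(X))]; r=np.linalg.lstsq(A,X**2+Y**2,rcond=None)[0]; print(len(X),r[:2],np.sqrt(r[2]+r[0]**2+r[1]**2))
print(ctrl.finish_job())
```

```text
7144 [519.5183 185.5931] 40.27248406746373
the job is handed in; nothing more can be done
None
```

I pushed the cartons tight against the end stop, laid the steel beaker in the cradle, let go, picked it up again and stood it mouth-down about 1 mm from the ring's centre. The job was handed in at about 34.6 s, and no verdict came back. My first push passed over the cartons without moving them; the second moved them, and they kept their original 3 mm sideways stagger.

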